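# Change the cap feeder over from yellow to red

## Task

Change the cap feeder over: first put every left-over yellow cap from the pan into the grey scrap tub, then take the shaker by its blue handle and shake all the red caps from it over the pan, spread evenly in a single layer so that each of the three bays gets at least two (a stray may be put right by hand). Set the empty shaker back upright on the middle of its rubber mat, lying along it, then press the treadle right down to its stop, hold it there for about a second and let it come up. Leave the screwdriver alone.

Things in the scene. Friction and masses are not known exactly. Their poses are not given: they have to be found in the camera images.
- pan: stainless vibrating feed pan, fixed, 192 mm in x and 277 mm in y; origin at its centre on the table. Floor 24 mm above the table, rim 14 mm high and 5 mm thick above the floor (top 38 mm above the table). Two ribs along x, 5 mm thick and 10 mm high, at y = +44.5 and -44.5 mm, make three bays (centred at y = +89, 0 and -89 mm), each about 84 mm (y) by 182 mm (x)
- mat: black rubber mat, fixed, 200 (x) by 110 (y) by 4 mm thick: the shaker's place; origin at its centre on the table
- shaker: hand shaker: aluminium trough 150 mm long (x), 76 mm wide (y), 4 mm walls rising to 40 mm, closed at +x, wide open at -x (the spout). Slick inside: caps lie two abreast and slide out when the spout is tipped down 20 to 30 degrees or shaken. Origin at the centre of its underside, z up. A strap 40 mm wide bridges it at 50 to 54 mm height and carries the handle. 0.26 kg empty
- shaker_grip (a point): on the blue handle of the shaker, 80 mm above its underside; the handle is a block 45 mm (x) by 22 mm (y, grip across this) from 54 to 100 mm height over the trough's centre
- shaker_spout (a point): middle of the floor's edge at the shaker's open end, 75 mm to -x of its origin
- tub: grey open plastic scrap tub, fixed, 130 by 130 mm, 50 mm high, walls and floor 4 mm; origin at the centre of its underside
- pedal_base: yellow base of the treadle, fixed, 150 mm (x) by 100 mm (y); origin at its centre on the table; the treadle's free end is at its -x side
- treadle (a joint): angle of the sprung treadle plate (125 by 82 mm, grey with black ribbed rubber): 0 up, 0.28 rad down on its stop; needs about 5 N at the pad to start and 11 N at the stop; springs back up. At 0 the plate rises 0.3 rad from the hinge towards its free end
- treadle_pad (a point): point on the treadle's top face where to press, 100 mm from the hinge; moves with the plate, 23 to 28 mm downward over the full stroke
- treadle_hinge (a point): middle of the treadle's hinge axis (along the base's y), 60 mm to +x of the base's origin and 30 mm above the table
- screwdriver: loose screwdriver lying on the table, a bystander
- red1: red cap, a red plastic closure, 32 mm in diameter and 28 mm tall, open at one end, 14 g; origin at its centre, z its axis; six to eight of the eight are present, in the shaker at the start
- red2: red cap, a red plastic closure, 32 mm in diameter and 28 mm tall, open at one end, 14 g; origin at its centre, z its axis; six to eight of the eight are present, in the shaker at the start
- red3: red cap, a red plastic closure, 32 mm in diameter and 28 mm tall, open at one end, 14 g; origin at its centre, z its axis; six to eight of the eight are present, in the shaker at the start
- red4: red cap, a red plastic closure, 32 mm in diameter and 28 mm tall, open at one end, 14 g; origin at its centre, z its axis; six to eight of the eight are present, in the shaker at the start
- red5: red cap, a red plastic closure, 32 mm in diameter and 28 mm tall, open at one end, 14 g; origin at its centre, z its axis; six to eight of the eight are present, in the shaker at the start
- red6: red cap, a red plastic closure, 32 mm in diameter and 28 mm tall, open at one end, 14 g; origin at its centre, z its axis; six to eight of the eight are present, in the shaker at the start
- red7: red cap, a red plastic closure, 32 mm in diameter and 28 mm tall, open at one end, 14 g; origin at its centre, z its axis; six to eight of the eight are present, in the shaker at the start
- red8: red cap, a red plastic closure, 32 mm in diameter and 28 mm tall, open at one end, 14 g; origin at its centre, z its axis; six to eight of the eight are present, in the shaker at the start
- yellow1: yellow cap, a yellow plastic closure, 32 mm in diameter and 28 mm tall, open at one end, 14 g; origin at its centre, z its axis; left over in the pan, three to five of the five are present
- yellow2: yellow cap, a yellow plastic closure, 32 mm in diameter and 28 mm tall, open at one end, 14 g; origin at its centre, z its axis; left over in the pan, three to five of the five are present
- yellow3: yellow cap, a yellow plastic closure, 32 mm in diameter and 28 mm tall, open at one end, 14 g; origin at its centre, z its axis; left over in the pan, three to five of the five are present
- yellow4: yellow cap, a yellow plastic closure, 32 mm in diameter and 28 mm tall, open at one end, 14 g; origin at its centre, z its axis; left over in the pan, three to five of the five are present
- yellow5: yellow cap, a yellow plastic closure, 32 mm in diameter and 28 mm tall, open at one end, 14 g; origin at its centre, z its axis; left over in the pan, three to five of the five are present
Things that resemble listed ones, but are neither listed nor needed, are in the scene too. Leave any purple or turquoise look-alike of the yellow4 alone.

How it is judged:
By the outcome, as a careful person would: the job done as asked, in the order asked, and still so for the second after the job is handed in, with the robot touching nothing.
Of red1, red2, red3, red4, red5, red6, red7, red8 only 6 to 8 are there at a start; the rules pass over those that are not, and their reading is None.
Of yellow1, yellow2, yellow3, yellow4, yellow5 only 3 to 5 are there at a start; the rules pass over those that are not, and their reading is None.
At some moment in a run one of yellow1, yellow2, yellow3, yellow4, yellow5, shaker may be knocked a few centimetres aside while the robot is not near it.
It also fails if it takes over 210 s, if anything falls off the work surface, if the arm or the gripper's body presses on something with over 40 N, if the wrist force passes 120 N, or if a joint passes its speed limit or range.

## Robot

A 7-joint arm with a two-finger parallel gripper is mounted at the origin on the work surface. World frame = base frame: x ahead of the robot, y to its left, z up, the work surface at z = 0. Lengths are in m, angles in rad, forces in N, time in s.
With the tool pointing down it reaches from about 0.4 to 0.85 m from the base axis. Payload 10.4 kg.
Tool frame: the origin (TCP) lies midway between the tips of the shut fingers; the grasp point (between the pads) lies 19 mm behind it; z points along the fingers, y is the direction in which the jaws open and shut (so a half turn about z gives the same grasp; the last joint's range is limited). The gripper opens to 85 mm and grips with 20 to 120 N. Pads are 22 mm wide; open, the fingers measure 114 mm over their backs; the gripper's body (76 mm by 85 mm) begins 54 mm behind the grasp point. The pads swing forward as they close: fully open they stand 13 mm farther back than shut.
Start: joints at [1.116, 0.332, -0.065, 1.46, 0.022, 1.35, -0.088], TCP at [0.262, -0.568, 0.231] pointing down, gripper open.
Joint ranges: [-2.6, 2.6], [-0.5, 2.12], [-1.47, 1.34], [0.16, 2.42], [-1.27, 4.41], [0.06, 2.06], [-2.6, 2.6]. Speed limits (rad/s): [2.22, 2.22, 2.79, 2.79, 3.14, 3.14, 3.14].

## Interface

Orientations are given as a unit quaternion [x, y, z, w].
In Python, from workcell import get_obs, camera, calibration, hand_in gives the robot as it stands.
- The arm moves only by the shell command python3 -m handwheel 'ROWS' [FORCE]. ROWS is JSON, a list of rows, each an object with "jaw": the finger opening in mm, from 0 to 85.4; "delta_pos": the shift along the tool's x, y, z scaled (see below), a list of three; "turn": the turn about the tool's z scaled (see below). In form: [{"jaw": jaw, "delta_pos": [tx, ty, tz], "turn": turn}, ...]. A call has 1 to 10 rows; each row is the pose to reach, as a shift and turn from the pose commanded when the call began, along the tool's axes at that moment, turning the shorter way round; what a row does not reach only later rows make up. The controller multiplies each number of a shift by 1 m and each number of a turn by pi rad. A row lasts 1/12 s, in which the tool goes at most 41.7 mm and 7.16 degrees, less where a joint would pass 70% of its speed; a pose out of reach is approached as far as the arm can. A call with a number of a shift or a turn outside -1 to 1 is refused whole. A call with a gripper value outside its range is refused whole. The fingers move at their own pace and stop on an object; FORCE is the grip in N (left out, the last holds). Time passes only in rows, so rows that repeat a pose let the fingers close. It gives the time, the measured TCP pose, the force and the opening at its end, in the units of the state.
- get_obs(): the state, without advancing time (a new reading comes with each control period).
- camera(name): name is "scene" or "top" or "wrist"; returns the picture (480x640x3 uint8, red, green, blue); there is no depth.
- calibration(name): a dict with "mtx" (3x3 intrinsics, pixels), "rvec" (rotation vector, rad) and "tvec" (3), from world to camera coordinates, as OpenCV has them. Camera axes: x right, y down, z forward; pixel columns grow to the right and rows downward; lengths in m; the calibration is good to about 2 mm. A picture is of the moment at which its call begins: read the wrist's pose just before it. calibration takes no time and is no camera call; for the wrist camera it gives the pose at the moment of the call.
- hand_in(): hands the job in, once; it reports no verdict.
The state is a dict: "clock": time; "joint_pos": joint angles; "joint_velocities": joint speeds; "tau": joint torques, N m; "position": TCP position; "ee_rot": TCP orientation; "ft_force": force on the tool from outside, world axes, zero at the start; "torque": the same for the moment, N m; "grip_width": opening from 0.0 (shut) to 1.0 (fully open).
Only numpy, scipy, OpenCV 4.12 (cv2) and the standard library are available. Lean on these libraries where they do the work, as an engineer would, in place of code of your own. Each camera call takes 0.05 s, during which the arm holds its last target.

## Working session

There is one attempt and no reset: what is moved stays moved. The work goes in short steps, Python scripts to look and compute and a shell command to move; the robot and the scene stay as the last step left them, time stands still between calls to the robot, and variables do not carry over. Pictures are saved under pics/ and viewed, and the job is handed in when it is done.

```bash
ls; mkdir -p pics; python3 - <<'E'
from workcell import *
import cv2
print(get_obs())
for n in("scene","top","wrist"):
    c=calibration(n); print(n,c)
    cv2.imwrite(f"pics/a_{n}.png",camera(n)[:,:,::-1])
E
```

```text
pics
{'clock': 0.0, 'joint_pos': array([ 1.11638919,  0.33284842, -0.06469168,  1.46095054,  0.02160217,
        1.34989529, -0.08849495]), 'joint_velocities': array([-0.00011143,  0.00013391, -0.00044027, -0.00027717, -0.00082739,
        0.00175737, -0.00143164]), 'tau': array([-1.80483057e-04, -6.25446224e+01,  4.87454468e-02, -3.91600406e+01,
        1.61217770e-02,  1.00009743e-02,  1.08142709e-05]), 'position': array([ 0.26140216, -0.56729357,  0.23052615]), 'ee_rot': array([ 9.76780962e-01,  2.14239255e-01, -1.85064419e-04, -6.78244519e-04]), 'ft_force': array([ 0.23914061, -0.29129108,  0.16272131]), 'torque': array([-0.01987291,  0.00653079,  0.04277864]), 'grip_width': 1.0007252570749254}
scene {'mtx': array([[573.19420702,   0.        , 316.66028048],
       [  0.        , 573.19420702, 246.75091176],
       [  0.        ,   0.        ,   1.        ]]), 'rvec': array([ 1.88429708,  1.23151508, -0.64306695]), 'tvec': array([-0.23862228, -0.23384594,  1.51109896])}
top {'mtx': array([[553.747988  ,   0.        , 327.10979202],
       [  0.        , 553.747988  , 251.22327634],
       [  0.        ,   0.        ,   1.        ]]), 'rvec': array([ 2.11470438, -2.13012654,  0.13771122]), 'tvec': array([0.03839042, 0.55925969, 0.95715412])}
wrist {'mtx': array([[374.28341877,   0.        , 321.89383096],
       [  0.        , 374.28341877, 233.35815819],
       [  0.        ,   0.        ,   1.        ]]), 'rvec': array([-2.41531245,  1.54379882,  0.24673667]), 'tvec': array([-0.62355215, -0.04139122,  0.38031435])}
```

View pics/a_top.png

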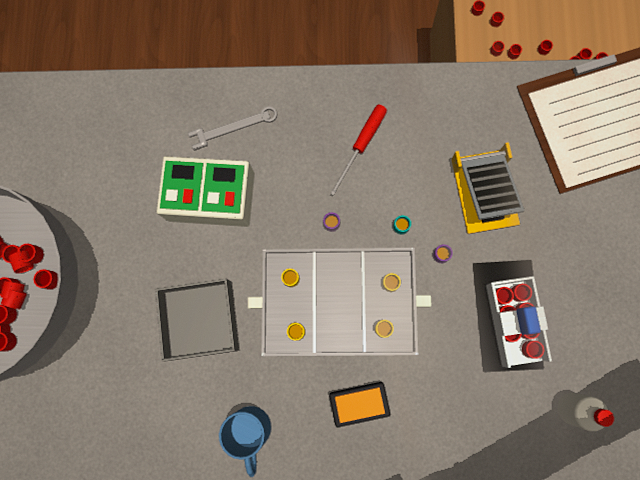

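View pics/a_scene.png

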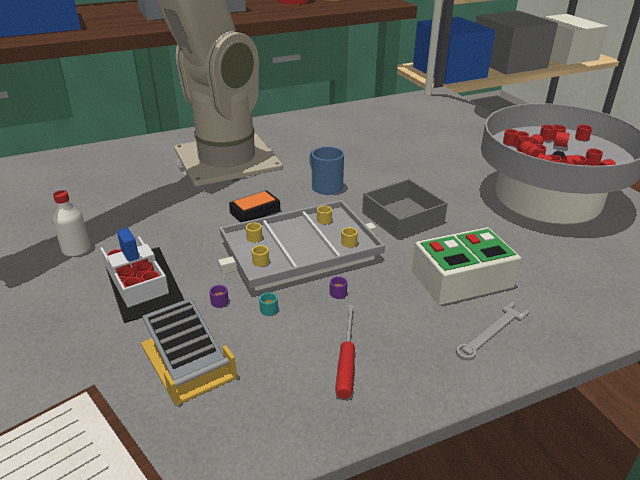

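View pics/a_wrist.png

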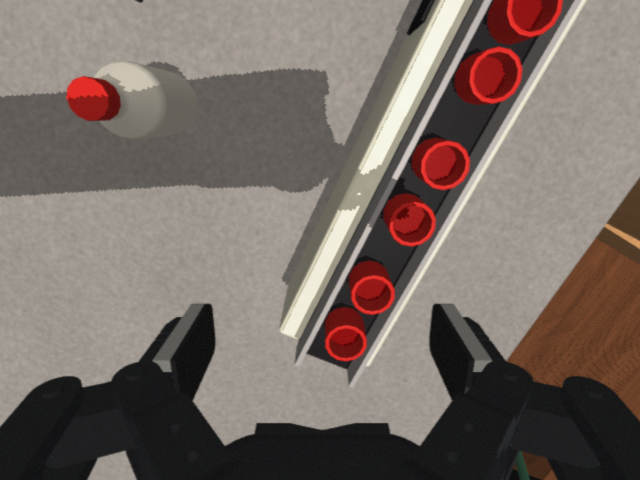

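```bash
cat > h.py <<'E'
import numpy as np,cv2,json
from workcell import *
from scipy.spatial.transform import Rotation as R
def ray(name,uv,z,c=None):
    c=c or calibration(name); Rm=cv2.Rodrigues(c["rvec"])[0]; o=-Rm.T@c["tvec"]
    uv=np.atleast_2d(np.array(uv,float)); d=(np.c_[uv,np.ones(len(uv))]@np.linalg.inv(c["mtx"]).T)@Rm
    return o+d*((z-o[2])/d[:,2])[:,None]
def tri(uv1,n1,uv2,n2):
    A=[];b=[]
    for uv,n in((uv1,n1),(uv2,n2)):
        c=calibration(n);Rm=cv2.Rodrigues(c["rvec"])[0];o=-Rm.T@c["tvec"]
        d=Rm.T@np.linalg.inv(c["mtx"])@np.array([*uv,1.]);d/=np.linalg.norm(d)
        P=np.eye(3)-np.outer(d,d);A.append(P);b.append(P@o)
    return np.linalg.lstsq(np.vstack(A),np.hstack(b),rcond=None)[0]
def proj(name,p):
    c=calibration(name);return cv2.projectPoints(np.atleast_2d(np.array(p,float)),c["rvec"],c["tvec"],c["mtx"],None)[0][:,0]
def blobs(im,color,roi=None,amin=20):
    hsv=cv2.cvtColor(im,cv2.COLOR_RGB2HSV)
    lo,hi={"yellow":((18,120,90),(32,255,255)),"blue":((105,120,60),(125,255,255)),"red":((0,150,80),(6,255,255))}[color]
    m=cv2.inRange(hsv,lo,hi)
    if roi:
        k=np.zeros_like(m);x0,y0,x1,y1=roi;k[y0:y1,x0:x1]=1;m*=k
    n,l,s,ce=cv2.connectedComponentsWithStats(m)
    return [(ce[i].round(1),s[i]) for i in range(1,n) if s[i][4]>=amin],m
def save(name,f,crop=None,k=1):
    im=camera(name)
    if crop: x0,y0,x1,y1=crop; im=im[y0:y1,x0:x1]
    if k!=1: im=cv2.resize(im,None,fx=k,fy=k,interpolation=cv2.INTER_CUBIC)
    cv2.imwrite(f"pics/{f}.png",im[:,:,::-1]); return im
def st():
    o=get_obs();r=R.from_quat(o["ee_rot"]).as_matrix()
    print("t %.2f"%o["clock"],"pos",o["position"].round(4),"x",r[:,0].round(3),"y",r[:,1].round(3),"z",r[:,2].round(3),"F",o["ft_force"].round(1),"g",round(o["grip_width"],3),"q",o["joint_pos"].round(2))
def go(p):  # shift in tool axes to world point p (TCP)
    o=get_obs();r=R.from_quat(o["ee_rot"]).as_matrix();print("shift",(r.T@(np.array(p)-o["position"])).round(4))
E
python3 - <<'E'
from h import *
im=cv2.imread("pics/a_top.png")[:,:,::-1].copy()
cv2.imwrite("pics/b1.png",cv2.resize(im[235:375,240:440],None,fx=4,fy=4,interpolation=2)[:,:,::-1])
cv2.imwrite("pics/b2.png",cv2.resize(im[130:380,430:560],None,fx=2.4,fy=2.4,interpolation=2)[:,:,::-1])
s=cv2.imread("pics/a_scene.png");cv2.imwrite("pics/b3.png",cv2.resize(s[200:420,80:300],None,fx=2.7,fy=2.7,interpolation=2))
b,m=blobs(im,"yellow",(262,250,418,355))
for c,s in b: print(c,s,ray("top",c,0.045)[0].round(3))
E
```

```text
[289.7 277.1] [281 269  18  18 252] [0.513 0.102 0.045]
[391.7 281.4] [383 273  18  18 133] [ 0.504 -0.081  0.045]
[383.  328.3] [375 320  18  18 102] [ 0.421 -0.064  0.045]
[295.3 331.2] [287 322  18  19 260] [0.416 0.091 0.045]
```

View pics/b1.png

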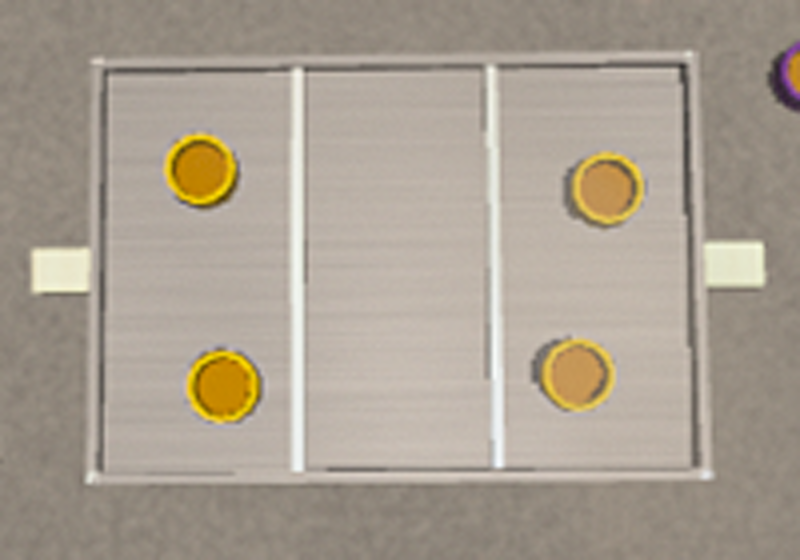

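View pics/b2.png

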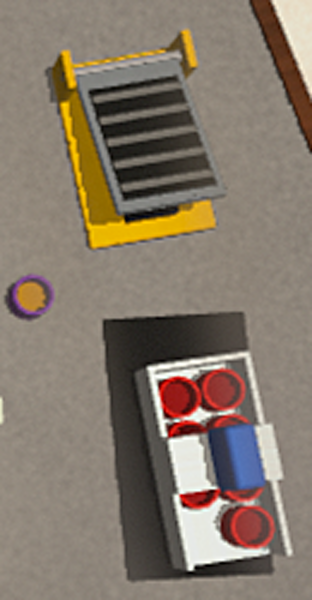

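View pics/b3.png

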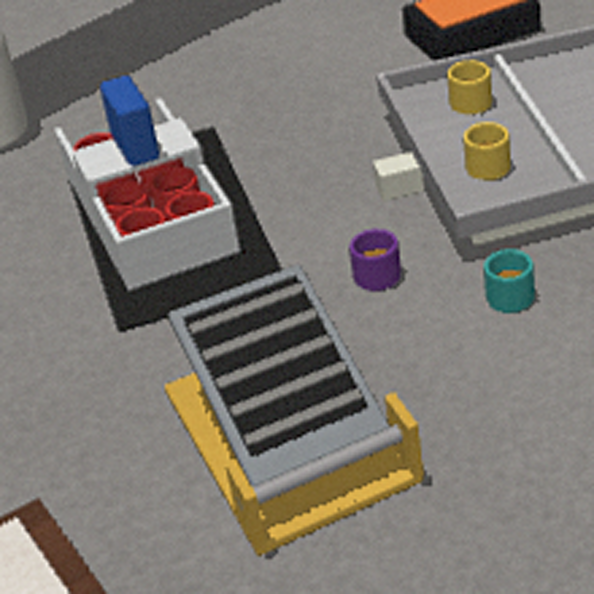

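```bash
python3 - <<'E'
from h import *
P=ray("top",[(264.25,250),(412.5,248.7),(417.5,353.7),(262.5,355)],0.038)
print(P.round(4)); print("c",P.mean(0)); 
for i in range(4): d=P[(i+1)%4]-P[i]; print(np.linalg.norm(d).round(4),np.degrees(np.arctan2(d[1],d[0])).round(2))
s=1/2.4
sh=ray("top",[(430+x/2.4,130+y/2.4) for x,y in [(148,367),(250,352),(290,556),(192,570)]],0.04);print("shaker rim",sh.round(4),sh.mean(0))
m=ray("top",[(430+x/2.4,130+y/2.4) for x,y in [(104,319),(245,312),(270,578),(130,580)]],0.004);print("mat",m.round(4),m.mean(0),np.linalg.norm(m[0]-m[1]),np.linalg.norm(m[1]-m[2]))
for M in(sh,m):
    d=M[0]+M[1]-M[2]-M[3];print(np.degrees(np.arctan2(d[1],d[0])))
t=ray("top",[(157,287),(230,279),(238,350),(163,360)],0.05);print("tub",t.round(4),t.mean(0))
im=cv2.imread("pics/a_top.png")[:,:,::-1].copy()
b,_=blobs(im,"blue",(500,290,560,350));print(b)
im2=cv2.imread("pics/a_scene.png")[:,:,::-1].copy()
b2,_=blobs(im2,"blue",(100,220,150,270));print(b2)
if b and b2: print("handle",tri(b[0][0],"top",b2[0][0],"scene"))
st()
E
```

```text
[[ 0.5642  0.1499  0.038 ]
 [ 0.5639 -0.1207  0.038 ]
 [ 0.3762 -0.124   0.038 ]
 [ 0.375   0.1504  0.038 ]]
c [0.46981959 0.01387088 0.038     ]
0.2706 -90.07
0.1878 -179.0
0.2744 90.25
0.1893 -0.16
shaker rim [[ 0.5001 -0.2596  0.04  ]
 [ 0.5107 -0.3354  0.04  ]
 [ 0.3617 -0.3546  0.04  ]
 [ 0.3519 -0.2836  0.04  ]] [ 0.43111594 -0.30827654  0.04      ]
mat [[ 0.5415 -0.2371  0.004 ]
 [ 0.546  -0.3458  0.004 ]
 [ 0.3442 -0.3516  0.004 ]
 [ 0.343  -0.2473  0.004 ]] [ 0.44369212 -0.29544099  0.004     ] 0.1087659954559862 0.20192025634508545
8.255346994615648
2.2721136662393846
tub [[0.4965 0.3414 0.05  ]
 [0.5099 0.2093 0.05  ]
 [0.3841 0.1921 0.05  ]
 [0.3673 0.3248 0.05  ]] [0.43945589 0.26688597 0.05      ]
[(array([531.4, 319.6]), array([523, 307,  17,  27, 300], dtype=int32))]
[(array([127.7, 244. ]), array([117, 228,  22,  33, 446], dtype=int32))]
handle [ 0.4338968  -0.30773884  0.08223074]
t 0.15 pos [ 0.2614 -0.5674  0.2307] x [ 0.908  0.418 -0.   ] y [ 0.418 -0.908 -0.001] z [-0.     0.001 -1.   ] F [-0.   0.3 -0.6] g 1.001 q [ 1.12  0.33 -0.06  1.46  0.02  1.35 -0.09]
```

```bash
python3 -m handwheel '[{"jaw":50,"delta_pos":[0.212,-0.17,0.015],"turn":-0.113},{"jaw":50,"delta_pos":[0.212,-0.17,0.015],"turn":-0.113},{"jaw":50,"delta_pos":[0.212,-0.17,0.015],"turn":-0.113},{"jaw":50,"delta_pos":[0.212,-0.17,0.015],"turn":-0.113},{"jaw":50,"delta_pos":[0.212,-0.17,0.015],"turn":-0.113},{"jaw":50,"delta_pos":[0.424,-0.34,0.03],"turn":-0.113},{"jaw":50,"delta_pos":[0.424,-0.34,0.03],"turn":-0.113},{"jaw":50,"delta_pos":[0.424,-0.34,0.03],"turn":-0.113},{"jaw":50,"delta_pos":[0.424,-0.34,0.03],"turn":-0.113},{"jaw":50,"delta_pos":[0.424,-0.34,0.03],"turn":-0.113}]' 30; python3 -c "
from h import *
st();go([.504,-.081,.2])"
```

```text
clock: 0.98
position: [0.4478, -0.1935, 0.2083]
ee_rot: [0.924, 0.383, -0.0, 0.0]
ft_force: [0.8, -1.0, -0.9]
grip_width: 0.585
t 0.98 pos [ 0.4478 -0.1935  0.2083] x [ 0.706  0.708 -0.   ] y [ 0.708 -0.706  0.   ] z [ 0. -0. -1.] F [ 0.8 -1.  -0.9] g 0.585 q [ 0.73  0.07 -0.43  1.83  0.03  1.25 -0.49]
shift [ 0.1194 -0.0397  0.0083]
```

```bash
python3 -m handwheel '[{"jaw":50,"delta_pos":[0.117,-0.039,0.008],"turn":0},{"jaw":50,"delta_pos":[0.117,-0.039,0.008],"turn":0},{"jaw":50,"delta_pos":[0.117,-0.039,0.008],"turn":0},{"jaw":50,"delta_pos":[0.117,-0.039,0.008],"turn":0},{"jaw":50,"delta_pos":[0.117,-0.039,0.008],"turn":0}]'; python3 -c "
from h import *
st();go([.504,-.081,.2]);c=calibration('wrist');im=save('wrist','c1');b,_=blobs(im,'yellow',amin=150)
for q,s in b: print(q,s,ray('wrist',[(s[0]+s[2]/2,s[1]+s[3]/2)],.045,c)[0].round(4))
"
```

```text
clock: 1.4
position: [0.5029, -0.0825, 0.2]
ee_rot: [0.923, 0.386, -0.0, -0.0]
ft_force: [-0.9, -1.6, -0.8]
grip_width: 0.585
t 1.40 pos [ 0.5029 -0.0825  0.2   ] x [0.703 0.712 0.   ] y [ 0.712 -0.703 -0.001] z [-0.     0.001 -1.   ] F [-0.9 -1.6 -0.8] g 0.585 q [ 0.57  0.14 -0.54  1.78  0.07  1.24 -0.76]
shift [ 0.0018 -0.0002  0.    ]
[153.4  23.4] [ 124    0   59   51 2299] [0.5137 0.1001 0.045 ]
[333.7   4.4] [319   0  30  12 259] [0.6134 0.019  0.045 ]
[572.5 196.7] [ 502  106  138  189 7878] [ 0.6542 -0.2164  0.045 ]
[ 88.  131.3] [  59  111   60   43 2108] [0.4195 0.0899 0.045 ]
[437.  131.7] [425 117  25  30 561] [ 0.611  -0.0982  0.045 ]
[321.7 208.7] [ 303  187   38   44 1329] [ 0.5048 -0.0793  0.045 ]
[441. 236.] [431 227  21  19 307] [ 0.5596 -0.1666  0.045 ]
[242.3 260.9] [ 222  239   41   45 1377] [ 0.4236 -0.0645  0.045 ]
```

View pics/c1.png

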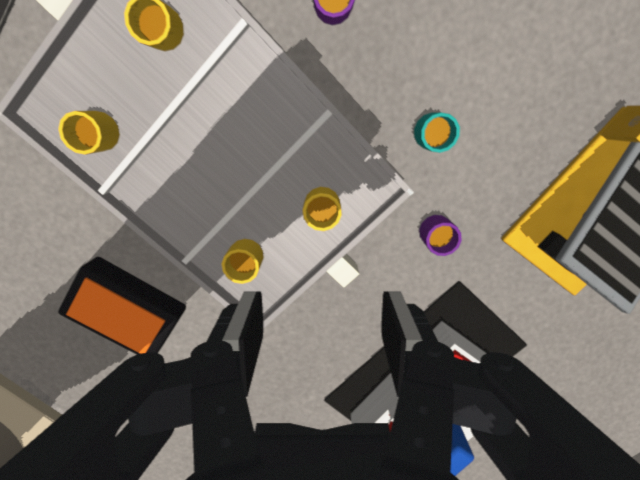

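```bash
python3 -m handwheel '[{"jaw":50,"delta_pos":[0.003,0,0.08],"turn":0},{"jaw":50,"delta_pos":[0.003,0,0.08],"turn":0},{"jaw":50,"delta_pos":[0.003,0,0.13],"turn":0},{"jaw":50,"delta_pos":[0.003,0,0.164],"turn":0},{"jaw":50,"delta_pos":[0.003,0,0.164],"turn":0},{"jaw":50,"delta_pos":[0.003,0,0.164],"turn":0},{"jaw":22,"delta_pos":[0.003,0,0.164],"turn":0},{"jaw":22,"delta_pos":[0.003,0,0.164],"turn":0},{"jaw":22,"delta_pos":[0.003,0,0.164],"turn":0},{"jaw":22,"delta_pos":[0.003,0,0.164],"turn":0}]' 30; python3 -c "
from h import *
st()"
```

```text
clock: 2.28
position: [0.5066, -0.0838, 0.0393]
ee_rot: [0.924, 0.383, 0.002, 0.002]
ft_force: [-1.3, -1.5, 8.6]
grip_width: 0.358
t 2.28 pos [ 0.5066 -0.0838  0.0393] x [0.707 0.708 0.002] y [ 0.708 -0.707  0.005] z [ 0.005 -0.002 -1.   ] F [-1.3 -1.5  8.6] g 0.358 q [ 0.53  0.33 -0.51  1.93  0.21  0.92 -0.87]
```

```bash
python3 -m handwheel '[{"jaw":22,"delta_pos":[0,0,-0.04],"turn":0},{"jaw":22,"delta_pos":[0,0,-0.08],"turn":0},{"jaw":22,"delta_pos":[0.1,-0.148,-0.09],"turn":0},{"jaw":22,"delta_pos":[0.1,-0.148,-0.09],"turn":0},{"jaw":22,"delta_pos":[0.1,-0.148,-0.09],"turn":0},{"jaw":22,"delta_pos":[0.1,-0.148,-0.09],"turn":0},{"jaw":22,"delta_pos":[0.201,-0.275,-0.09],"turn":0},{"jaw":22,"delta_pos":[0.201,-0.275,-0.09],"turn":0},{"jaw":22,"delta_pos":[0.201,-0.275,-0.09],"turn":0},{"jaw":22,"delta_pos":[0.201,-0.275,-0.09],"turn":0}]' 30; python3 -c "
from h import *
st();go([.45,.25,.05]);save('wrist','c2')"
```

```text
clock: 3.12
position: [0.453, 0.2479, 0.1284]
ee_rot: [0.924, 0.383, 0.002, 0.001]
ft_force: [0.8, -0.9, 0.0]
grip_width: 0.356
t 3.12 pos [0.453  0.2479 0.1284] x [0.707 0.708 0.003] y [ 0.708 -0.707  0.002] z [ 0.004  0.    -1.   ] F [ 0.8 -0.9  0. ] g 0.356 q [ 0.1   0.26 -0.77  1.84  0.21  1.11 -1.53]
shift [-0.0008 -0.0038  0.0784]
```

View pics/c2.png

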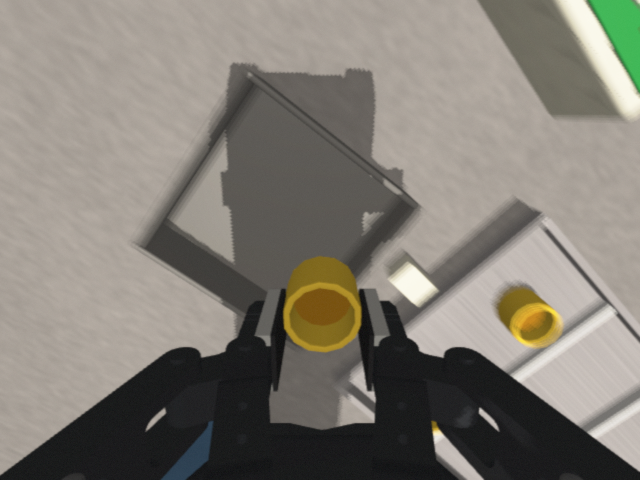

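```bash
python3 -m handwheel '[{"jaw":22,"delta_pos":[0,0,0.04],"turn":0},{"jaw":22,"delta_pos":[0,0,0.066],"turn":0},{"jaw":22,"delta_pos":[0,0,0.066],"turn":0},{"jaw":50,"delta_pos":[0,0,0.066],"turn":0},{"jaw":50,"delta_pos":[0,0,0.066],"turn":0},{"jaw":50,"delta_pos":[0,0,0.066],"turn":0},{"jaw":50,"delta_pos":[0,0,0.02],"turn":0},{"jaw":50,"delta_pos":[0,0,-0.03],"turn":0},{"jaw":50,"delta_pos":[0,0,-0.06],"turn":0},{"jaw":50,"delta_pos":[0,0,-0.06],"turn":0}]' 30; python3 -c "
from h import *
st();go([.514,.101,.16]);go([.514,.101,.036]);c=calibration('wrist');im=save('wrist','c3');b,_=blobs(im,'yellow',amin=150)
for q,s in b: print(q,s,ray('wrist',[(s[0]+s[2]/2,s[1]+s[3]/2)],.045,c)[0].round(4))
"
```

```text
clock: 4.0
position: [0.4559, 0.2484, 0.1958]
ee_rot: [0.924, 0.383, 0.006, 0.0]
ft_force: [0.6, 0.7, -0.1]
grip_width: 0.586
t 4.00 pos [0.4559 0.2484 0.1958] x [0.706 0.708 0.012] y [ 0.708 -0.706  0.005] z [ 0.012  0.005 -1.   ] F [ 0.6  0.7 -0.1] g 0.586 q [ 0.13  0.19 -0.79  1.76  0.15  1.23 -1.48]
shift [-0.0638  0.145   0.0358]
shift [-0.0653  0.1444  0.1598]
[321.3 212.4] [ 303  191   37   43 1232] [0.4582 0.2511 0.045 ]
[486.3 282.6] [ 463  260   48   46 1536] [0.5152 0.1058 0.045 ]
```

View pics/c3.png

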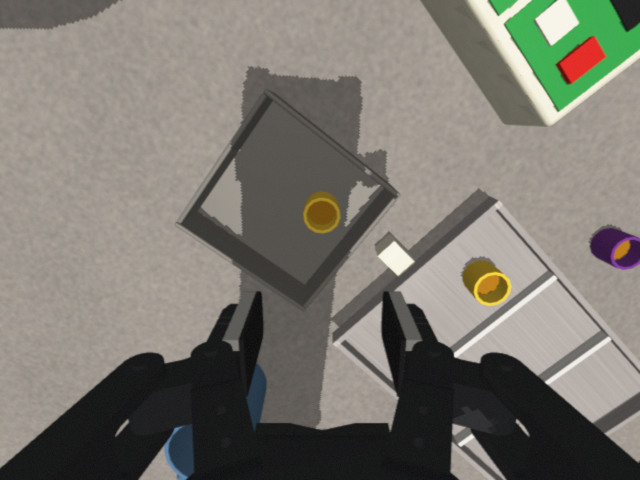

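```bash
python3 -m handwheel '[{"jaw":50,"delta_pos":[-0.0645,0.1445,0.05],"turn":0},{"jaw":50,"delta_pos":[-0.0645,0.1445,0.05],"turn":0},{"jaw":50,"delta_pos":[-0.0645,0.1445,0.05],"turn":0},{"jaw":50,"delta_pos":[-0.0645,0.1445,0.05],"turn":0},{"jaw":50,"delta_pos":[-0.0645,0.1445,0.07],"turn":0},{"jaw":50,"delta_pos":[-0.0645,0.1445,0.07],"turn":0}]' 30; python3 -c "
from h import *
st();go([.514,.102,.036]);c=calibration('wrist');im=save('wrist','c4');b,_=blobs(im,'yellow',amin=150)
for q,s in b: print(q,s,ray('wrist',[(s[0]+s[2]/2,s[1]+s[3]/2)],.045,c)[0].round(4))
"
```

```text
clock: 4.55
position: [0.5084, 0.0947, 0.1135]
ee_rot: [0.925, 0.381, -0.002, -0.0]
ft_force: [-0.3, -0.7, -0.9]
grip_width: 0.58
t 4.55 pos [0.5084 0.0947 0.1135] x [ 0.71   0.704 -0.004] y [ 0.704 -0.71  -0.002] z [-0.004 -0.001 -1.   ] F [-0.3 -0.7 -0.9] g 0.58 q [ 0.32  0.27 -0.67  1.85  0.19  1.09 -1.21]
shift [ 0.0094 -0.0011  0.0775]
[ 80.3 129. ] [  42  102   79   57 3597] [0.4645 0.2374 0.045 ]
[523.4 185.3] [510 169  27  33 617] [0.6166 0.0416 0.045 ]
[320.3 231.8] [ 294  200   54   63 2662] [0.5156 0.104  0.045 ]
[624.5 320.8] [615 312  20  19 191] [ 0.6105 -0.0776  0.045 ]
```

```bash
python3 -m handwheel '[{"jaw":50,"delta_pos":[0,0,0],"turn":0},{"jaw":50,"delta_pos":[0,0,0],"turn":0}]' 30; python3 -c "
from h import *
st();go([.5145,.1025,.036])"
```

```text
clock: 4.77
position: [0.5098, 0.0996, 0.1178]
ee_rot: [0.923, 0.384, 0.001, 0.0]
ft_force: [-0.2, 0.0, 1.0]
grip_width: 0.583
t 4.77 pos [0.5098 0.0996 0.1178] x [0.705 0.71  0.002] y [ 0.71  -0.705  0.001] z [ 0.002  0.    -1.   ] F [-0.2  0.   1. ] g 0.583 q [ 0.32  0.27 -0.67  1.85  0.19  1.09 -1.21]
shift [0.0052 0.0012 0.0818]
```

```bash
python3 -m handwheel '[{"jaw":50,"delta_pos":[0.005,0.001,0.03],"turn":0},{"jaw":50,"delta_pos":[0.005,0.001,0.06],"turn":0},{"jaw":50,"delta_pos":[0.005,0.001,0.082],"turn":0},{"jaw":50,"delta_pos":[0.005,0.001,0.082],"turn":0},{"jaw":22,"delta_pos":[0.005,0.001,0.082],"turn":0},{"jaw":22,"delta_pos":[0.005,0.001,0.082],"turn":0},{"jaw":22,"delta_pos":[0.005,0.001,0.082],"turn":0},{"jaw":22,"delta_pos":[0.005,0.001,0.082],"turn":0},{"jaw":22,"delta_pos":[0.005,0.001,0.04],"turn":0},{"jaw":22,"delta_pos":[0.005,0.001,0],"turn":0}]' 30; python3 -c "
from h import *
st();go([.425,.245,.13])"
```

```text
clock: 5.6
position: [0.5124, 0.1009, 0.1168]
ee_rot: [0.924, 0.384, -0.002, -0.001]
ft_force: [1.1, -0.1, 1.1]
grip_width: 0.36
t 5.60 pos [0.5124 0.1009 0.1168] x [ 0.706  0.708 -0.002] y [ 0.708 -0.706 -0.002] z [-0.003  0.    -1.   ] F [ 1.1 -0.1  1.1] g 0.36 q [ 0.31  0.28 -0.67  1.84  0.19  1.1  -1.21]
shift [ 0.0403 -0.1636 -0.0129]
```

```bash
python3 -m handwheel '[{"jaw":22,"delta_pos":[0.072,-0.195,-0.02],"turn":0},{"jaw":22,"delta_pos":[0.072,-0.195,-0.02],"turn":0},{"jaw":22,"delta_pos":[0.072,-0.195,-0.02],"turn":0},{"jaw":22,"delta_pos":[0.072,-0.195,-0.02],"turn":0},{"jaw":22,"delta_pos":[0.072,-0.195,-0.02],"turn":0},{"jaw":22,"delta_pos":[0.072,-0.195,0.05],"turn":0},{"jaw":22,"delta_pos":[0.072,-0.195,0.05],"turn":0},{"jaw":22,"delta_pos":[0.072,-0.195,0.05],"turn":0},{"jaw":50,"delta_pos":[0.072,-0.195,0.05],"turn":0},{"jaw":50,"delta_pos":[0.072,-0.195,0.05],"turn":0}]' 30;python3 -m handwheel '[{"jaw":50,"delta_pos":[0,0,0],"turn":0},{"jaw":50,"delta_pos":[0,0,-0.04],"turn":0},{"jaw":50,"delta_pos":[0,0,-0.08],"turn":0},{"jaw":50,"delta_pos":[0,0,-0.11],"turn":0},{"jaw":50,"delta_pos":[0,0,-0.11],"turn":0},{"jaw":50,"delta_pos":[0,0,-0.11],"turn":0}]' 30; python3 -c "
from h import *
st();go([.419,.0915,.11]);c=calibration('wrist');im=save('wrist','c5');b,_=blobs(im,'yellow',amin=150)
for q,s in b: print(q,s,ray('wrist',[(s[0]+s[2]/2,s[1]+s[3]/2)],.045,c)[0].round(4))
"
```

```text
clock: 6.43
position: [0.4275, 0.29, 0.0682]
ee_rot: [0.924, 0.383, 0.001, -0.0]
ft_force: [0.8, 0.1, 0.9]
grip_width: 0.581
clock: 6.93
position: [0.428, 0.2903, 0.1797]
ee_rot: [0.924, 0.383, 0.003, 0.0]
ft_force: [-1.0, 0.4, 0.1]
grip_width: 0.586
t 6.93 pos [0.428  0.2903 0.1797] x [0.707 0.707 0.005] y [ 0.707 -0.707  0.003] z [ 0.006  0.002 -1.   ] F [-1.   0.4  0.1] g 0.586 q [ 0.05  0.21 -0.82  1.78  0.17  1.21 -1.6 ]
shift [-0.1474  0.134   0.0692]
[322.  216.1] [ 303  194   39   45 1378] [0.4305 0.2928 0.045 ]
[380.5 227.2] [ 361  205   41   45 1404] [0.4567 0.2542 0.045 ]
[466.8 356.2] [454 351  26  12 178] [0.4302 0.1136 0.045 ]
```

View pics/c5.png

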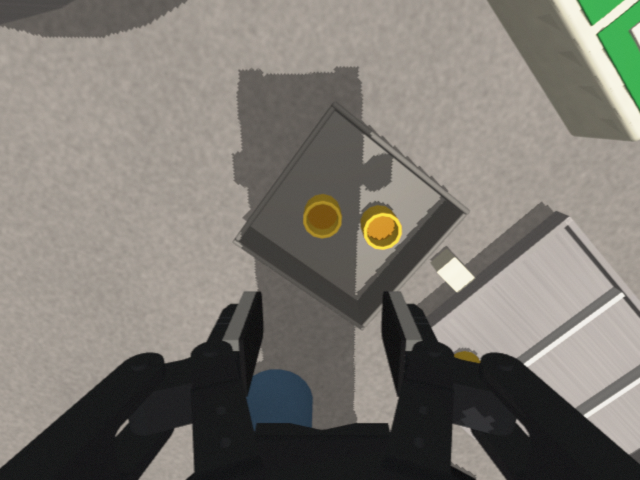

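```bash
python3 -m handwheel '[{"jaw":50,"delta_pos":[-0.1474,0.134,0.04],"turn":0},{"jaw":50,"delta_pos":[-0.1474,0.134,0.04],"turn":0},{"jaw":50,"delta_pos":[-0.1474,0.134,0.04],"turn":0},{"jaw":50,"delta_pos":[-0.1474,0.134,0.04],"turn":0},{"jaw":50,"delta_pos":[-0.1474,0.134,0.04],"turn":0},{"jaw":50,"delta_pos":[-0.1474,0.134,0.07],"turn":0},{"jaw":50,"delta_pos":[-0.1474,0.134,0.07],"turn":0},{"jaw":50,"delta_pos":[-0.1474,0.134,0.07],"turn":0}]' 30; python3 -c "
from h import *
st();c=calibration('wrist');im=save('wrist','c6');b,_=blobs(im,'yellow',amin=150)
for q,s in b: print(q,s,ray('wrist',[(s[0]+s[2]/2,s[1]+s[3]/2)],.045,c)[0].round(4))
go([.418,.091,.036])
"
```

```text
clock: 7.65
position: [0.416, 0.0908, 0.1055]
ee_rot: [0.924, 0.383, -0.002, -0.001]
ft_force: [0.7, 1.7, 0.3]
grip_width: 0.583
t 7.65 pos [0.416  0.0908 0.1055] x [ 0.706  0.708 -0.002] y [ 0.708 -0.706 -0.003] z [-0.003  0.    -1.   ] F [0.7 1.7 0.3] g 0.583 q [ 0.36  0.06 -0.68  2.08  0.04  1.02 -1.13]
[86.6  5.4] [ 50   0  64  16 618] [0.4232 0.2622 0.045 ]
[171.3  13.6] [ 129    0   76   35 1900] [0.4488 0.231  0.045 ]
[323.5 248.3] [ 296  216   55   65 2839] [0.4187 0.0937 0.045 ]
shift [0.0003 0.0014 0.0706]
```

```bash
python3 -m handwheel '[{"jaw":50,"delta_pos":[0.001,0.001,0.03],"turn":0},{"jaw":50,"delta_pos":[0.001,0.001,0.06],"turn":0},{"jaw":50,"delta_pos":[0.001,0.001,0.073],"turn":0},{"jaw":50,"delta_pos":[0.001,0.001,0.073],"turn":0},{"jaw":22,"delta_pos":[0.001,0.001,0.073],"turn":0},{"jaw":22,"delta_pos":[0.001,0.001,0.073],"turn":0},{"jaw":22,"delta_pos":[0.001,0.001,0.073],"turn":0},{"jaw":22,"delta_pos":[0.001,0.001,0.073],"turn":0},{"jaw":22,"delta_pos":[0.001,0.001,0.03],"turn":0},{"jaw":22,"delta_pos":[0.001,0.001,-0.01],"turn":0}]' 30; python3 -c "
from h import *
st();go([.46,.295,.13])"
```

```text
clock: 8.53
position: [0.4171, 0.0909, 0.1166]
ee_rot: [0.923, 0.384, -0.002, -0.001]
ft_force: [2.5, 0.0, 0.2]
grip_width: 0.359
t 8.53 pos [0.4171 0.0909 0.1166] x [ 0.706  0.709 -0.002] y [ 0.709 -0.706 -0.004] z [-0.004  0.001 -1.   ] F [2.5 0.  0.2] g 0.359 q [ 0.37  0.05 -0.7   2.06  0.03  1.05 -1.12]
shift [ 0.1749 -0.1136 -0.0134]
```

```bash
python3 -m handwheel '[{"jaw":22,"delta_pos":[0.175,-0.114,-0.02],"turn":0},{"jaw":22,"delta_pos":[0.175,-0.114,-0.02],"turn":0},{"jaw":22,"delta_pos":[0.175,-0.114,-0.02],"turn":0},{"jaw":22,"delta_pos":[0.175,-0.114,-0.02],"turn":0},{"jaw":22,"delta_pos":[0.175,-0.114,-0.02],"turn":0},{"jaw":22,"delta_pos":[0.175,-0.114,0.05],"turn":0},{"jaw":22,"delta_pos":[0.175,-0.114,0.05],"turn":0},{"jaw":22,"delta_pos":[0.175,-0.114,0.05],"turn":0},{"jaw":50,"delta_pos":[0.175,-0.114,0.05],"turn":0},{"jaw":50,"delta_pos":[0.175,-0.114,0.05],"turn":0}]' 30;python3 -m handwheel '[{"jaw":50,"delta_pos":[0,0,0],"turn":0},{"jaw":50,"delta_pos":[0,0,-0.04],"turn":0},{"jaw":50,"delta_pos":[0,0,-0.08],"turn":0},{"jaw":50,"delta_pos":[0,0,-0.11],"turn":0},{"jaw":50,"delta_pos":[0,0,-0.11],"turn":0},{"jaw":50,"delta_pos":[0,0,-0.11],"turn":0}]' 30; python3 -c "
from h import *
st();go([.4225,-.0645,.12]);im=camera('top');b,_=blobs(im,'yellow',(140,245,418,365))
for q,s in b: print(q,s,ray('top',q,.045)[0].round(4))
save('top','c7')
"
```

```text
clock: 9.37
position: [0.4625, 0.2953, 0.0683]
ee_rot: [0.924, 0.383, 0.001, 0.0]
ft_force: [0.7, 1.2, 1.2]
grip_width: 0.584
clock: 9.87
position: [0.463, 0.2957, 0.1799]
ee_rot: [0.924, 0.383, 0.003, 0.0]
ft_force: [0.8, -0.5, -0.2]
grip_width: 0.583
t 9.87 pos [0.463  0.2957 0.1799] x [0.707 0.707 0.006] y [ 0.707 -0.707  0.003] z [ 0.006  0.002 -1.   ] F [ 0.8 -0.5 -0.2] g 0.583 q [ 0.04  0.3  -0.81  1.7   0.23  1.23 -1.61]
shift [-0.2837  0.2257  0.059 ]
[187.3 308.8] [177 300  22  18 292] [0.4573 0.2863 0.045 ]
[212.6 312.3] [203 304  20  18 278] [0.4508 0.2403 0.045 ]
[189.7 327.7] [180 319  21  18 300] [0.4236 0.2807 0.045 ]
[383.  328.3] [375 320  18  18 102] [ 0.4207 -0.0638  0.045 ]
```

View pics/c7.png

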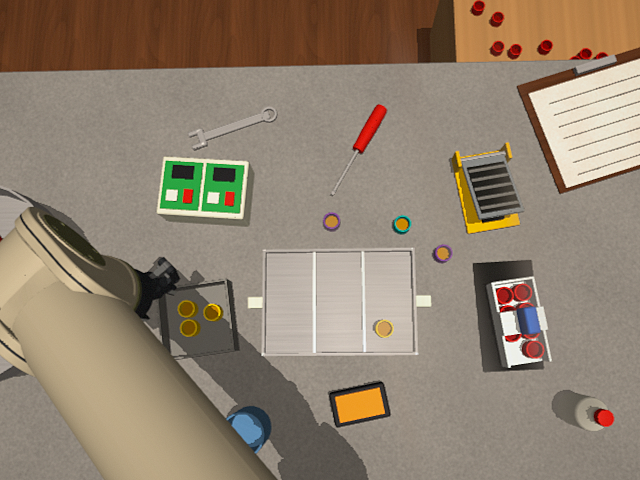

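```bash
python3 -m handwheel '[{"jaw":50,"delta_pos":[-0.284,0.226,0.03],"turn":0},{"jaw":50,"delta_pos":[-0.284,0.226,0.03],"turn":0},{"jaw":50,"delta_pos":[-0.284,0.226,0.03],"turn":0},{"jaw":50,"delta_pos":[-0.284,0.226,0.03],"turn":0},{"jaw":50,"delta_pos":[-0.284,0.226,0.03],"turn":0},{"jaw":50,"delta_pos":[-0.284,0.226,0.03],"turn":0},{"jaw":50,"delta_pos":[-0.284,0.226,0.03],"turn":0},{"jaw":50,"delta_pos":[-0.284,0.226,0.03],"turn":0},{"jaw":50,"delta_pos":[-0.284,0.226,0.06],"turn":0},{"jaw":50,"delta_pos":[-0.284,0.226,0.06],"turn":0}]' 30; python3 -m handwheel '[{"jaw":50,"delta_pos":[0,0,0],"turn":0}]'; python3 -c "
from h import *
st();c=calibration('wrist');im=save('wrist','c8');b,_=blobs(im,'yellow',amin=150)
for q,s in b: print(q,s,ray('wrist',[(s[0]+s[2]/2,s[1]+s[3]/2)],.045,c)[0].round(4))
go([.4225,-.0645,.036])
"
```

```text
clock: 10.8
position: [0.4173, -0.0712, 0.1122]
ee_rot: [0.925, 0.38, -0.003, -0.001]
ft_force: [-1.8, 0.8, -0.5]
grip_width: 0.587
clock: 10.88
position: [0.4189, -0.0671, 0.1143]
ee_rot: [0.924, 0.382, -0.002, -0.001]
ft_force: [0.7, 0.6, 0.5]
grip_width: 0.586
t 10.88 pos [ 0.4189 -0.0671  0.1143] x [ 0.709  0.705 -0.002] y [ 0.705 -0.709 -0.004] z [-0.004  0.001 -1.   ] F [0.7 0.6 0.5] g 0.586 q [ 0.6   0.03 -0.55  2.08  0.02  1.04 -0.75]
[612.   47.8] [599  28  27  42 810] [ 0.6011 -0.0941  0.045 ]
[597.7 204.3] [587 190  22  29 423] [ 0.5512 -0.1599  0.045 ]
[323.9 240.7] [ 298  210   53   62 2606] [ 0.4231 -0.0635  0.045 ]
shift [0.0025 0.0011 0.0795]
```

```bash
python3 -m handwheel '[{"jaw":50,"delta_pos":[0.002,0.001,0.03],"turn":0},{"jaw":50,"delta_pos":[0.002,0.001,0.06],"turn":0},{"jaw":50,"delta_pos":[0.002,0.001,0.082],"turn":0},{"jaw":50,"delta_pos":[0.002,0.001,0.082],"turn":0},{"jaw":22,"delta_pos":[0.002,0.001,0.082],"turn":0},{"jaw":22,"delta_pos":[0.002,0.001,0.082],"turn":0},{"jaw":22,"delta_pos":[0.002,0.001,0.082],"turn":0},{"jaw":22,"delta_pos":[0.002,0.001,0.082],"turn":0},{"jaw":22,"delta_pos":[0.002,0.001,0.04],"turn":0},{"jaw":22,"delta_pos":[0.002,0.001,-0.01],"turn":0}]' 30; python3 -c "
from h import *
st();go([.428,.242,.14])"
```

```text
clock: 11.77
position: [0.4217, -0.0642, 0.118]
ee_rot: [0.923, 0.384, -0.001, -0.002]
ft_force: [2.3, -1.1, -0.1]
grip_width: 0.359
t 11.77 pos [ 0.4217 -0.0642  0.118 ] x [ 0.706  0.709 -0.001] y [ 0.709 -0.706 -0.004] z [-0.004  0.002 -1.   ] F [ 2.3 -1.1 -0.1] g 0.359 q [ 0.6   0.03 -0.56  2.07  0.02  1.05 -0.75]
shift [ 0.2214 -0.2117 -0.0215]
```

```bash
python3 -m handwheel '[{"jaw":22,"delta_pos":[0.213,-0.215,-0.02],"turn":0},{"jaw":22,"delta_pos":[0.213,-0.215,-0.02],"turn":0},{"jaw":22,"delta_pos":[0.213,-0.215,-0.02],"turn":0},{"jaw":22,"delta_pos":[0.213,-0.215,-0.02],"turn":0},{"jaw":22,"delta_pos":[0.213,-0.215,-0.02],"turn":0},{"jaw":22,"delta_pos":[0.213,-0.215,-0.02],"turn":0},{"jaw":22,"delta_pos":[0.213,-0.215,-0.02],"turn":0},{"jaw":22,"delta_pos":[0.213,-0.215,-0.02],"turn":0},{"jaw":22,"delta_pos":[0.213,-0.215,0.04],"turn":0},{"jaw":22,"delta_pos":[0.213,-0.215,0.05],"turn":0}]' 30;python3 -m handwheel '[{"jaw":22,"delta_pos":[0,0,0],"turn":0},{"jaw":50,"delta_pos":[0,0,0],"turn":0},{"jaw":50,"delta_pos":[0,0,0],"turn":0},{"jaw":50,"delta_pos":[0,0,0],"turn":0},{"jaw":50,"delta_pos":[0,0,-0.04],"turn":0},{"jaw":50,"delta_pos":[0,0,-0.08],"turn":0},{"jaw":50,"delta_pos":[0,0,-0.12],"turn":0},{"jaw":50,"delta_pos":[0,0,-0.12],"turn":0},{"jaw":50,"delta_pos":[0,0,-0.12],"turn":0}]' 30; python3 -c "
from h import *
st();go([.434,-.308,.2]);
save('top','c9')
"
```

```text
clock: 12.6
position: [0.4219, 0.2394, 0.0676]
ee_rot: [0.923, 0.384, 0.002, 0.0]
ft_force: [-0.6, -1.8, -1.4]
grip_width: 0.358
clock: 13.35
position: [0.423, 0.2386, 0.1915]
ee_rot: [0.924, 0.383, 0.003, 0.001]
ft_force: [-0.7, -0.4, -0.3]
grip_width: 0.583
t 13.35 pos [0.423  0.2386 0.1915] x [0.707 0.708 0.006] y [ 0.708 -0.707  0.004] z [ 0.007  0.001 -1.   ] F [-0.7 -0.4 -0.3] g 0.583 q [ 0.22  0.12 -0.87  1.84  0.1   1.22 -1.47]
shift [-0.379   0.394  -0.0092]
```

View pics/c9.png

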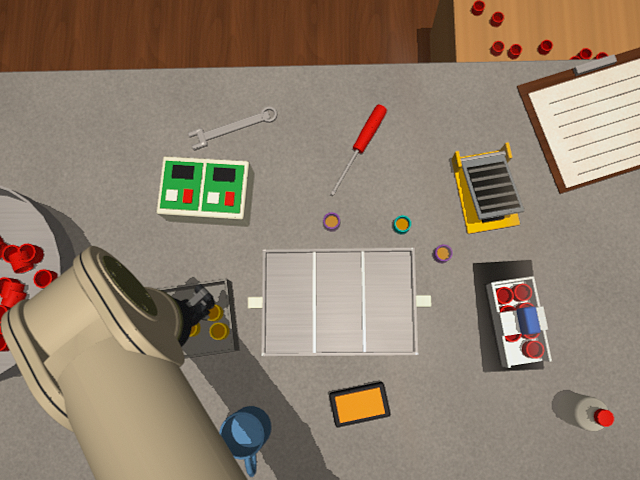

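```bash
python3 -m handwheel '[{"jaw":60,"delta_pos":[-0.379,0.394,-0.02],"turn":0.204},{"jaw":60,"delta_pos":[-0.379,0.394,-0.02],"turn":0.204},{"jaw":60,"delta_pos":[-0.379,0.394,-0.02],"turn":0.204},{"jaw":60,"delta_pos":[-0.379,0.394,-0.02],"turn":0.204},{"jaw":60,"delta_pos":[-0.379,0.394,-0.02],"turn":0.204},{"jaw":60,"delta_pos":[-0.379,0.394,-0.02],"turn":0.204},{"jaw":60,"delta_pos":[-0.379,0.394,-0.02],"turn":0.204},{"jaw":60,"delta_pos":[-0.379,0.394,-0.02],"turn":0.204},{"jaw":60,"delta_pos":[-0.379,0.394,-0.02],"turn":0.204},{"jaw":60,"delta_pos":[-0.379,0.394,-0.02],"turn":0.204}]' 30; python3 -c "
from h import *
st();go([.434,-.308,.21])"
```

```text
clock: 14.23
position: [0.429, -0.1805, 0.2024]
ee_rot: [0.997, 0.073, -0.0, 0.0]
ft_force: [1.3, 0.5, 0.4]
grip_width: 0.705
t 14.23 pos [ 0.429  -0.1805  0.2024] x [ 0.989  0.145 -0.001] y [ 0.145 -0.989 -0.   ] z [-0.001 -0.    -1.   ] F [1.3 0.5 0.4] g 0.705 q [ 0.7   0.02 -0.41  1.89  0.01  1.24 -1.13]
shift [-0.0136  0.1269 -0.0076]
```

```bash
python3 -m handwheel '[{"jaw":60,"delta_pos":[-0.0136,0.125,-0.01],"turn":0},{"jaw":60,"delta_pos":[-0.0136,0.125,-0.01],"turn":0},{"jaw":60,"delta_pos":[-0.0136,0.125,-0.01],"turn":0},{"jaw":60,"delta_pos":[-0.0136,0.125,-0.01],"turn":0},{"jaw":60,"delta_pos":[-0.0136,0.125,-0.01],"turn":0},{"jaw":60,"delta_pos":[-0.0136,0.125,-0.01],"turn":0}]' 30; python3 -c "
from h import *
st();save('wrist','d1');save('top','d2',(460,250,580,380),4.5)"
```

```text
clock: 14.73
position: [0.4344, -0.3034, 0.212]
ee_rot: [0.997, 0.073, -0.001, -0.001]
ft_force: [0.5, 0.9, -0.2]
grip_width: 0.704
t 14.73 pos [ 0.4344 -0.3034  0.212 ] x [ 0.989  0.146 -0.001] y [ 0.146 -0.989 -0.002] z [-0.001  0.001 -1.   ] F [ 0.5  0.9 -0.2] g 0.704 q [ 0.8   0.15 -0.3   1.72  0.05  1.27 -0.94]
```

View pics/d1.png

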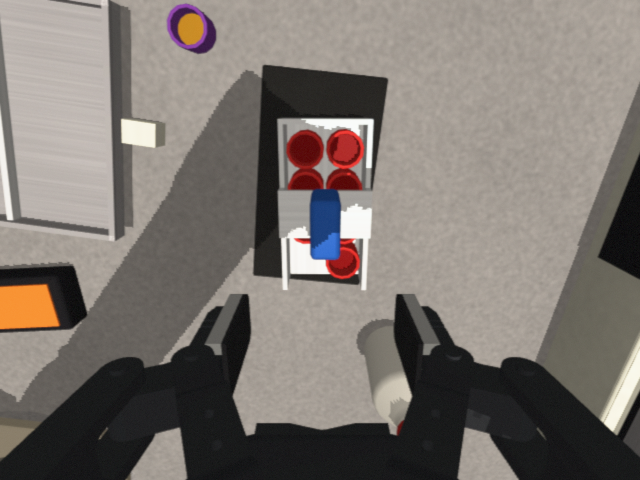

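View pics/d2.png

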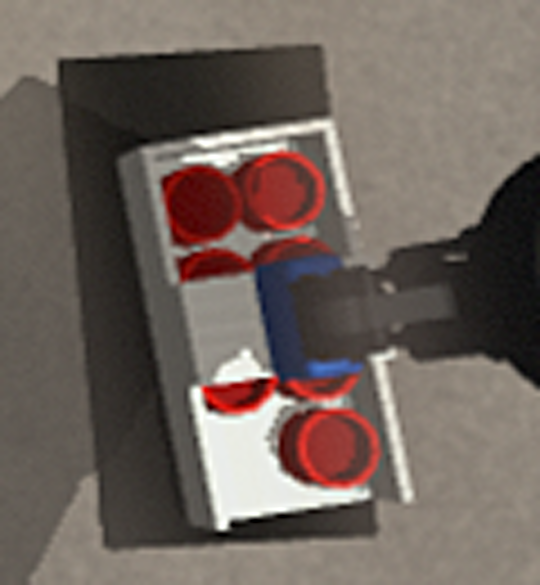

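```bash
python3 - <<'E'
from h import *
im=camera("wrist");c=calibration("wrist")
b,m=blobs(im,"blue",(290,180,360,270));print(b)
print(ray("wrist",[(325,190),(325,235),(312,212),(339,212)],.104,c).round(4))
e=ray("wrist",[(278,119),(374,119)],.044,c);f=ray("wrist",[(285,289),(365,289)],.044,c)
print(e.round(4),f.round(4)); d=e.mean(0)-f.mean(0);print(np.linalg.norm(d),np.degrees(np.arctan2(d[1],d[0])),((e+f).mean(0)/2).round(4))
mm=ray("wrist",[(263,66),(387,78),(255,275),(360,283)],.004,c);print(mm.round(4),mm.mean(0)); 
for a,b in((0,2),(1,3),(0,1),(2,3)): d=mm[a]-mm[b];print(np.linalg.norm(d),np.degrees(np.arctan2(d[1],d[0])))
go([.434,-.308,.1])
E
```

```text
[(array([326., 225.]), array([ 312,  190,   30,   70, 1964], dtype=int32))]
[[ 0.4629 -0.2998  0.104 ]
 [ 0.431  -0.3047  0.104 ]
 [ 0.4463 -0.2932  0.104 ]
 [ 0.4491 -0.3118  0.104 ]]
[[ 0.5021 -0.2563  0.044 ]
 [ 0.5135 -0.332   0.044 ]] [[ 0.3542 -0.2796  0.044 ]
 [ 0.3652 -0.3525  0.044 ]]
0.14973614906902508 8.407228996115139 [ 0.4337 -0.3051  0.044 ]
[[ 0.5422 -0.2343  0.004 ]
 [ 0.5488 -0.342   0.004 ]
 [ 0.345  -0.246   0.004 ]
 [ 0.3521 -0.3541  0.004 ]] [ 0.44702748 -0.29407751  0.004     ]
0.19763542935530912 3.3944235971247285
0.1969918443873189 3.522185372940226
0.10793303943452603 93.46324119442525
0.10837498805421981 93.80347397936421
shift [-0.0017  0.0052  0.1127]
```

```bash
python3 -m handwheel '[{"jaw":60,"delta_pos":[-0.001,0.003,0.04],"turn":0},{"jaw":60,"delta_pos":[-0.001,0.003,0.08],"turn":0},{"jaw":60,"delta_pos":[-0.001,0.003,0.12],"turn":0},{"jaw":60,"delta_pos":[-0.001,0.003,0.145],"turn":0},{"jaw":60,"delta_pos":[-0.001,0.003,0.145],"turn":0},{"jaw":40,"delta_pos":[-0.001,0.003,0.145],"turn":0},{"jaw":14,"delta_pos":[-0.001,0.003,0.145],"turn":0},{"jaw":14,"delta_pos":[-0.001,0.003,0.145],"turn":0},{"jaw":14,"delta_pos":[-0.001,0.003,0.145],"turn":0},{"jaw":14,"delta_pos":[-0.001,0.003,0.145],"turn":0}]' 80; python3 -c "
from h import *
st()"
```

```text
clock: 15.72
position: [0.4354, -0.3076, 0.07]
ee_rot: [0.997, 0.073, 0.001, 0.001]
ft_force: [-2.0, 3.2, 8.2]
grip_width: 0.247
t 15.72 pos [ 0.4354 -0.3076  0.07  ] x [0.989 0.146 0.002] y [ 0.146 -0.989  0.002] z [ 0.003 -0.002 -1.   ] F [-2.   3.2  8.2] g 0.247 q [ 0.79  0.3  -0.29  1.87  0.1   0.98 -0.98]
```

```bash
python3 -m handwheel '[{"jaw":14,"delta_pos":[0,0,-0.01],"turn":0},{"jaw":14,"delta_pos":[0,0,-0.025],"turn":0},{"jaw":14,"delta_pos":[0,0,-0.04],"turn":0},{"jaw":14,"delta_pos":[0,0,-0.055],"turn":0},{"jaw":14,"delta_pos":[0,0,-0.07],"turn":0},{"jaw":14,"delta_pos":[0,0,-0.08],"turn":0},{"jaw":14,"delta_pos":[0,0,-0.085],"turn":0},{"jaw":14,"delta_pos":[0,0,-0.085],"turn":0}]' 80; python3 -c "
from h import *
st();save('scene','d3',(40,150,300,345),3);go([.434,-.076,.155])"
```

```text
clock: 16.38
position: [0.4346, -0.3077, 0.1542]
ee_rot: [0.997, 0.073, 0.001, 0.001]
ft_force: [-0.7, 0.4, -3.4]
grip_width: 0.247
t 16.38 pos [ 0.4346 -0.3077  0.1542] x [0.989 0.145 0.001] y [ 0.145 -0.989  0.002] z [ 0.002 -0.001 -1.   ] F [-0.7  0.4 -3.4] g 0.247 q [ 0.8   0.2  -0.3   1.79  0.07  1.15 -0.95]
shift [ 0.0335 -0.229  -0.002 ]
```

View pics/d3.png

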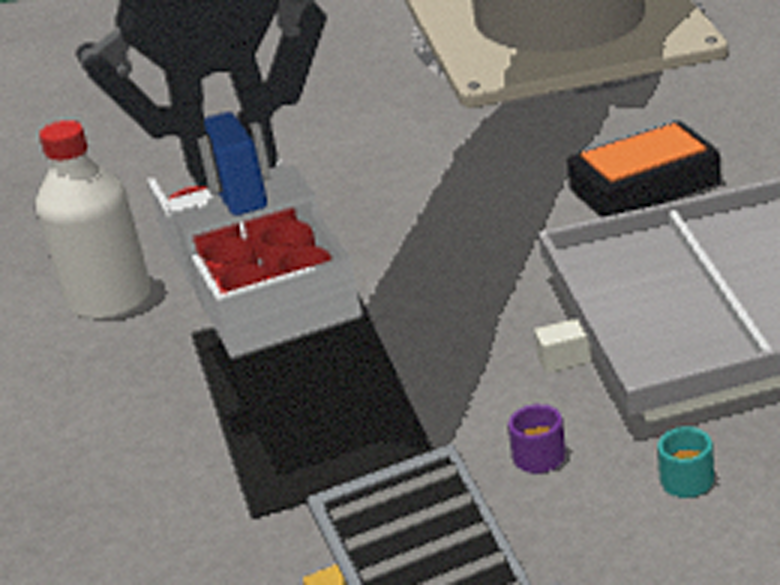

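```bash
python3 -m handwheel '[{"jaw":14,"delta_pos":[0.001,-0.008,0],"turn":0.003},{"jaw":14,"delta_pos":[0.003,-0.024,0],"turn":0.008},{"jaw":14,"delta_pos":[0.007,-0.05,0],"turn":0.014},{"jaw":14,"delta_pos":[0.011,-0.08,0],"turn":0.02},{"jaw":14,"delta_pos":[0.016,-0.112,0],"turn":0.026},{"jaw":14,"delta_pos":[0.021,-0.145,0],"turn":0.032},{"jaw":14,"delta_pos":[0.026,-0.178,0],"turn":0.038},{"jaw":14,"delta_pos":[0.03,-0.205,0],"turn":0.043},{"jaw":14,"delta_pos":[0.032,-0.22,0],"turn":0.046},{"jaw":14,"delta_pos":[0.0335,-0.229,0],"turn":0.047}]' 80; python3 -m handwheel '[{"jaw":14,"delta_pos":[0,0,0],"turn":0},{"jaw":14,"delta_pos":[0,0,0],"turn":0}]' 80; python3 -c "
from h import *
st();save('top','d4',(240,230,560,380),2.5)"
```

```text
clock: 17.27
position: [0.4332, -0.073, 0.1522]
ee_rot: [1.0, 0.0, -0.001, -0.0]
ft_force: [1.0, 0.5, -4.2]
grip_width: 0.242
clock: 17.43
position: [0.4337, -0.0763, 0.1525]
ee_rot: [1.0, -0.001, -0.0, 0.0]
ft_force: [-0.8, -0.2, -3.9]
grip_width: 0.245
t 17.43 pos [ 0.4337 -0.0763  0.1525] x [ 1.    -0.001 -0.001] y [-0.001 -1.     0.   ] z [-0.001 -0.    -1.   ] F [-0.8 -0.2 -3.9] g 0.245 q [ 0.57  0.02 -0.5   2.    0.01  1.13 -1.5 ]
```

View pics/d4.png

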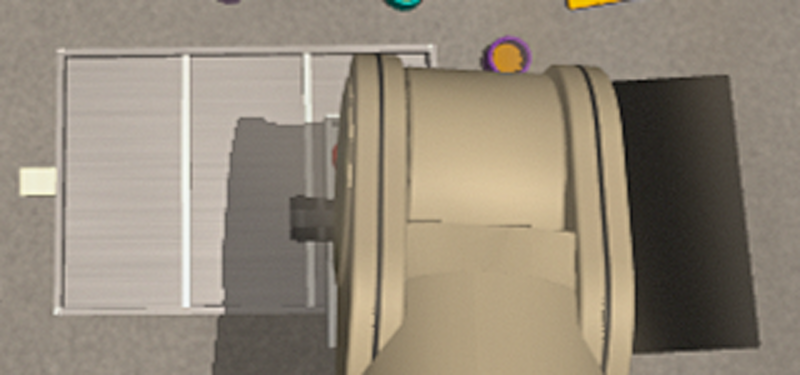

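```bash
python3 -m handwheel '[{"jaw":14,"delta_pos":[0.003,0,0.002],"turn":0},{"jaw":14,"delta_pos":[0.009,0,0.006],"turn":0},{"jaw":14,"delta_pos":[0.016,0,0.01],"turn":0},{"jaw":14,"delta_pos":[0.023,0,0.015],"turn":0},{"jaw":14,"delta_pos":[0.03,0,0.02],"turn":0},{"jaw":14,"delta_pos":[0.037,0,0.025],"turn":0},{"jaw":14,"delta_pos":[0.044,0,0.03],"turn":0},{"jaw":14,"delta_pos":[0.051,0,0.034],"turn":0},{"jaw":14,"delta_pos":[0.057,0,0.037],"turn":0},{"jaw":14,"delta_pos":[0.06,0,0.039],"turn":0}]' 80; python3 -c "
from h import *
st();save('scene','d5',(150,130,400,315),3);save('wrist','d6')"
```

```text
clock: 18.32
position: [0.4947, -0.0758, 0.1133]
ee_rot: [1.0, -0.001, -0.0, -0.0]
ft_force: [-0.6, 0.1, -4.3]
grip_width: 0.25
t 18.32 pos [ 0.4947 -0.0758  0.1133] x [ 1.    -0.002 -0.   ] y [-0.002 -1.    -0.   ] z [-0.  0. -1.] F [-0.6  0.1 -4.3] g 0.25 q [ 0.52  0.2  -0.5   1.9   0.11  1.06 -1.6 ]
```

View pics/d5.png

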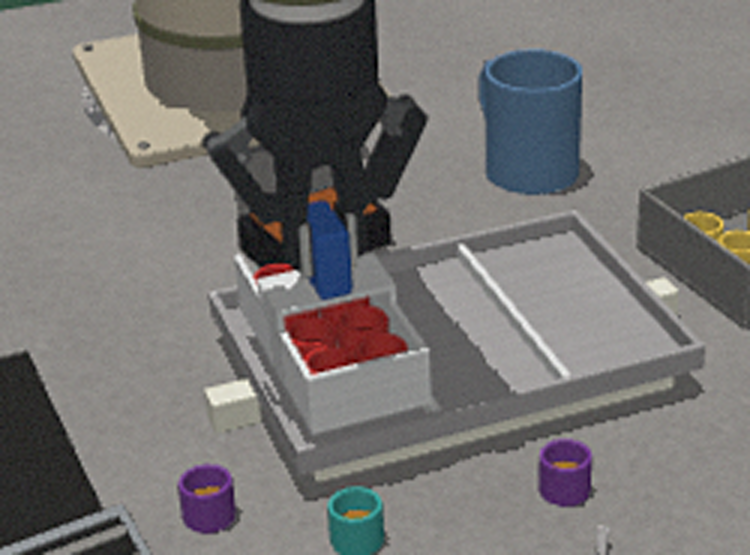

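View pics/d6.png

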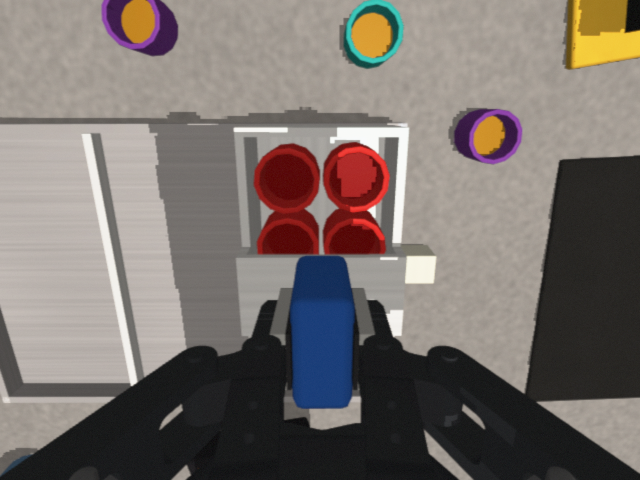

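```bash
python3 -m handwheel '[{"jaw":14,"delta_pos":[0.041,0,0],"turn":0},{"jaw":14,"delta_pos":[0.041,0,0],"turn":0},{"jaw":14,"delta_pos":[0.041,0,0],"turn":0}]' 80; python3 -c "
from h import *
st();save('scene','d7',(150,130,400,315),3);save('wrist','d8')"
```

```text
clock: 18.67
position: [0.5358, -0.0757, 0.1133]
ee_rot: [1.0, -0.001, -0.0, -0.001]
ft_force: [-0.1, -1.0, -4.3]
grip_width: 0.245
t 18.67 pos [ 0.5358 -0.0757  0.1133] x [ 1.    -0.001 -0.001] y [-0.001 -1.    -0.001] z [-0.001  0.001 -1.   ] F [-0.1 -1.  -4.3] g 0.245 q [ 0.49  0.29 -0.49  1.8   0.15  1.09 -1.63]
```

View pics/d7.png

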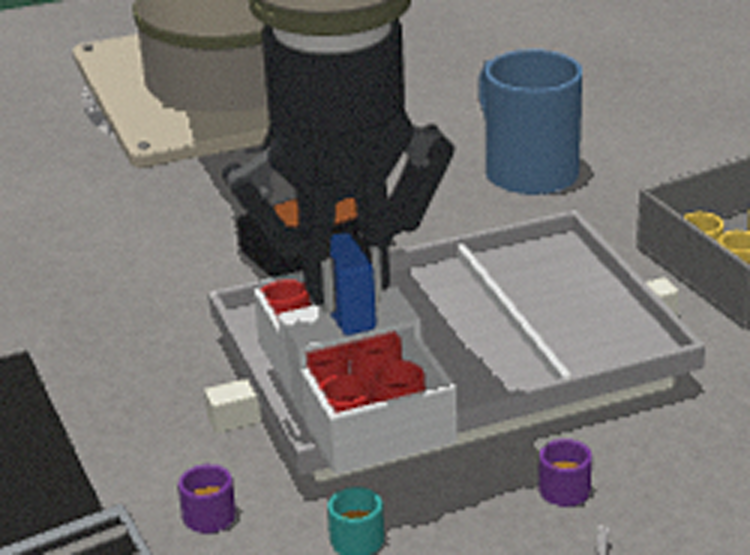

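View pics/d8.png

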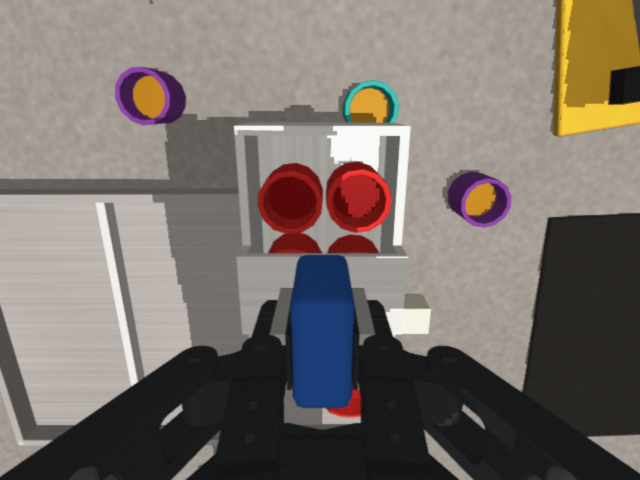

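```bash
python3 -m handwheel '[{"jaw":14,"delta_pos":[-0.003,0,0],"turn":0},{"jaw":14,"delta_pos":[-0.008,0,0],"turn":0},{"jaw":14,"delta_pos":[-0.014,0,0],"turn":0},{"jaw":14,"delta_pos":[-0.02,0,0],"turn":0},{"jaw":14,"delta_pos":[-0.026,0,0],"turn":0},{"jaw":14,"delta_pos":[-0.032,0,0],"turn":0},{"jaw":14,"delta_pos":[-0.037,0,0],"turn":0},{"jaw":14,"delta_pos":[-0.04,0,0],"turn":0},{"jaw":14,"delta_pos":[-0.041,0,0],"turn":0},{"jaw":14,"delta_pos":[-0.041,0,0],"turn":0}]' 80;  python3 -m handwheel '[{"jaw":14,"delta_pos":[0.041,0,0],"turn":0},{"jaw":14,"delta_pos":[0.065,0,0],"turn":0},{"jaw":14,"delta_pos":[0.077,0,0],"turn":0},{"jaw":14,"delta_pos":[0.08,0,0],"turn":0},{"jaw":14,"delta_pos":[0.08,0,0],"turn":0}]' 80;python3 -c "
from h import *
st();save('scene','d9',(150,130,400,315),3);save('wrist','d10')"
```

```text
clock: 19.6
position: [0.4939, -0.076, 0.114]
ee_rot: [1.0, -0.001, 0.0, 0.0]
ft_force: [-0.7, -0.1, -3.6]
grip_width: 0.246
clock: 20.02
position: [0.5744, -0.0758, 0.1134]
ee_rot: [1.0, -0.001, -0.0, -0.0]
ft_force: [-0.3, 0.5, -4.4]
grip_width: 0.246
t 20.02 pos [ 0.5744 -0.0758  0.1134] x [ 1.    -0.001 -0.001] y [-0.001 -1.    -0.001] z [-0.001  0.001 -1.   ] F [-0.3  0.5 -4.4] g 0.246 q [ 0.46  0.37 -0.49  1.7   0.19  1.12 -1.66]
```

View pics/d9.png

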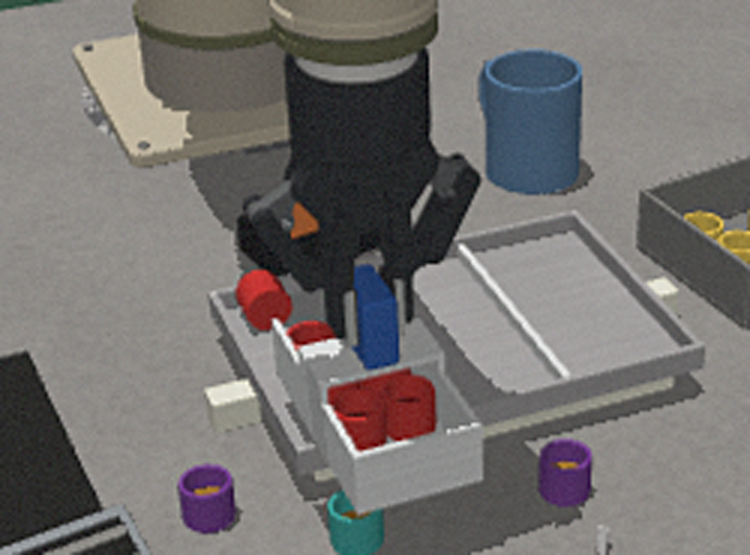

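View pics/d10.png

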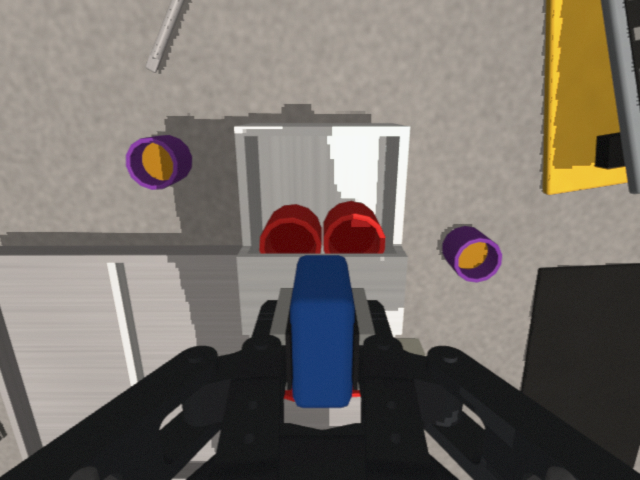

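```bash
python3 -m handwheel '[{"jaw":14,"delta_pos":[-0.003,0,0],"turn":0},{"jaw":14,"delta_pos":[-0.008,0,0],"turn":0},{"jaw":14,"delta_pos":[-0.014,0,0],"turn":0},{"jaw":14,"delta_pos":[-0.02,0,0],"turn":0},{"jaw":14,"delta_pos":[-0.025,0,0],"turn":0},{"jaw":14,"delta_pos":[-0.029,0,0],"turn":0},{"jaw":14,"delta_pos":[-0.031,0,0],"turn":0},{"jaw":14,"delta_pos":[-0.031,0,0],"turn":0}]' 80;  python3 -m handwheel '[{"jaw":14,"delta_pos":[0.041,0,0],"turn":0},{"jaw":14,"delta_pos":[0.06,0,0],"turn":0},{"jaw":14,"delta_pos":[0.069,0,0],"turn":0},{"jaw":14,"delta_pos":[0.071,0,0],"turn":0},{"jaw":14,"delta_pos":[0.071,0,0],"turn":0}]' 80;python3 -c "
from h import *
st();save('scene','d11',(150,130,400,315),3);save('wrist','d12')"
```

```text
clock: 20.78
position: [0.5426, -0.0762, 0.114]
ee_rot: [1.0, -0.001, 0.0, 0.0]
ft_force: [-0.3, -0.2, -4.3]
grip_width: 0.246
clock: 21.2
position: [0.614, -0.0759, 0.1135]
ee_rot: [1.0, -0.001, -0.0, -0.0]
ft_force: [-0.3, 0.1, -3.2]
grip_width: 0.249
t 21.20 pos [ 0.614  -0.0759  0.1135] x [ 1.    -0.001 -0.001] y [-0.001 -1.    -0.   ] z [-0.001  0.    -1.   ] F [-0.3  0.1 -3.2] g 0.249 q [ 0.42  0.45 -0.48  1.6   0.22  1.15 -1.68]
```

View pics/d11.png

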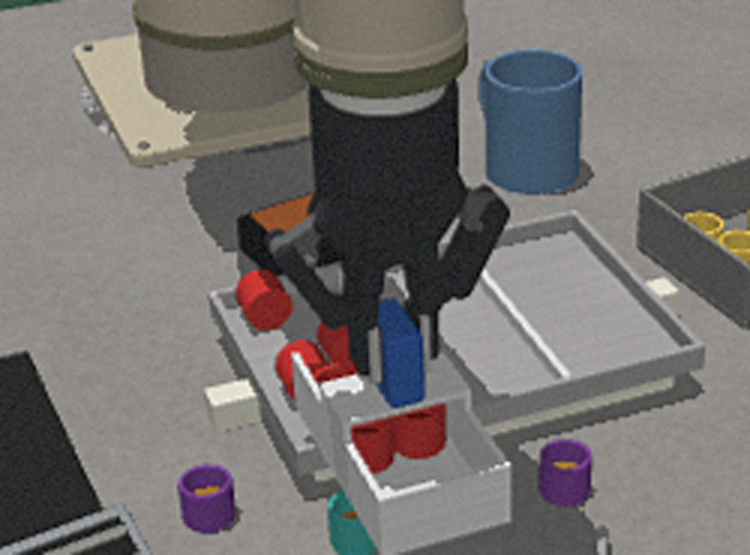

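View pics/d12.png

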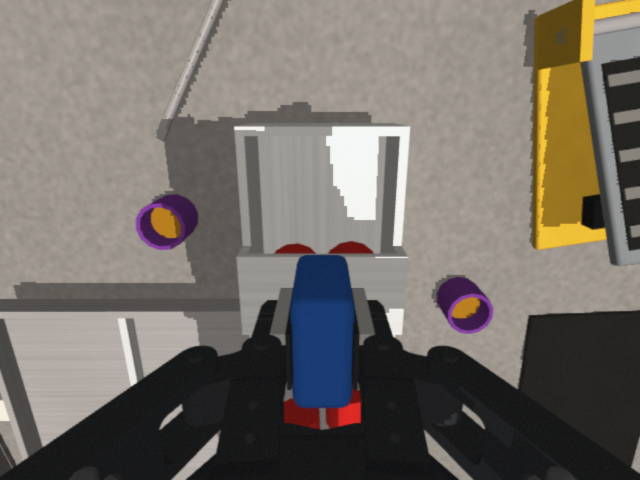

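```bash
python3 -m handwheel '[{"jaw":14,"delta_pos":[0,0,-0.008],"turn":0},{"jaw":14,"delta_pos":[0,0,-0.02],"turn":0},{"jaw":14,"delta_pos":[0,0,-0.032],"turn":0},{"jaw":14,"delta_pos":[0,0,-0.042],"turn":0},{"jaw":14,"delta_pos":[0,0,-0.048],"turn":0},{"jaw":14,"delta_pos":[0,0,-0.05],"turn":0},{"jaw":14,"delta_pos":[0,0,-0.05],"turn":0}]' 80;python3 -c "
from h import *
st();save('scene','d13',(150,130,400,315),3);save('top','d14',(240,230,560,380),2.5)"
```

```text
clock: 21.88
position: [0.6143, -0.0762, 0.1648]
ee_rot: [1.0, -0.001, 0.001, 0.0]
ft_force: [-0.3, 0.8, -3.3]
grip_width: 0.244
t 21.88 pos [ 0.6143 -0.0762  0.1648] x [ 1.    -0.002  0.001] y [-0.002 -1.     0.   ] z [ 0.001 -0.    -1.   ] F [-0.3  0.8 -3.3] g 0.244 q [ 0.43  0.4  -0.49  1.54  0.2   1.24 -1.66]
```

View pics/d13.png

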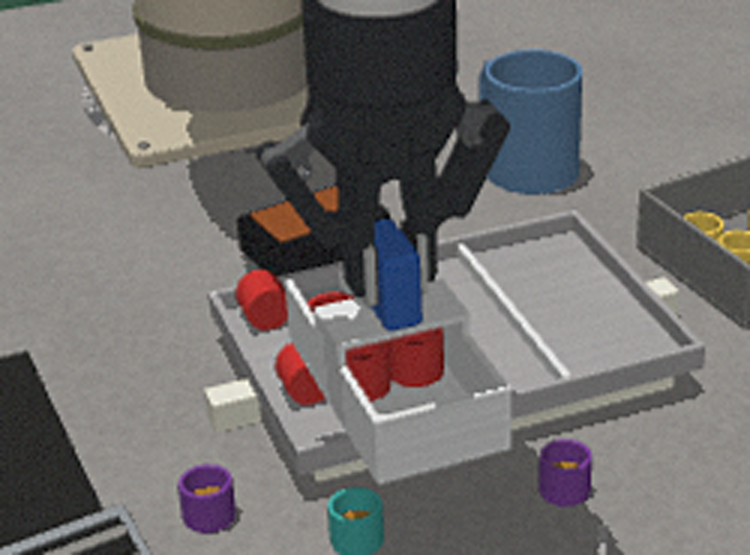

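View pics/d14.png

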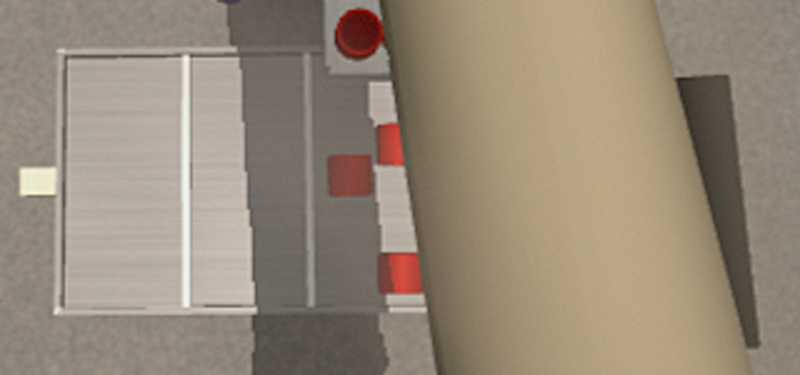

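```bash
python3 -m handwheel '[{"jaw":14,"delta_pos":[-0.003,-0.003,0],"turn":0},{"jaw":14,"delta_pos":[-0.01,-0.01,0],"turn":0},{"jaw":14,"delta_pos":[-0.02,-0.02,0],"turn":0},{"jaw":14,"delta_pos":[-0.033,-0.033,0],"turn":0},{"jaw":14,"delta_pos":[-0.047,-0.046,0],"turn":0},{"jaw":14,"delta_pos":[-0.061,-0.059,0],"turn":0},{"jaw":14,"delta_pos":[-0.074,-0.072,0],"turn":0},{"jaw":14,"delta_pos":[-0.086,-0.082,0],"turn":0},{"jaw":14,"delta_pos":[-0.095,-0.088,0],"turn":0},{"jaw":14,"delta_pos":[-0.1,-0.09,0],"turn":0}]' 80; python3 -m handwheel '[{"jaw":14,"delta_pos":[-0.002,0,0.008],"turn":0},{"jaw":14,"delta_pos":[-0.004,0,0.018],"turn":0},{"jaw":14,"delta_pos":[-0.007,0,0.03],"turn":0},{"jaw":14,"delta_pos":[-0.01,0,0.04],"turn":0},{"jaw":14,"delta_pos":[-0.012,0,0.047],"turn":0},{"jaw":14,"delta_pos":[-0.012,0,0.05],"turn":0},{"jaw":14,"delta_pos":[-0.012,0,0.05],"turn":0}]' 80; python3 -c "
from h import *
st();save('scene','d15',(150,130,400,315),3)"
```

```text
clock: 22.82
position: [0.5127, 0.0155, 0.1638]
ee_rot: [1.0, 0.0, -0.0, 0.0]
ft_force: [1.2, -0.9, -3.9]
grip_width: 0.24
clock: 23.4
position: [0.5018, 0.0138, 0.1129]
ee_rot: [1.0, -0.001, -0.001, -0.0]
ft_force: [0.7, -0.2, -3.4]
grip_width: 0.246
t 23.40 pos [0.5018 0.0138 0.1129] x [ 1.    -0.002 -0.001] y [-0.002 -1.    -0.   ] z [-0.001  0.    -1.   ] F [ 0.7 -0.2 -3.4] g 0.246 q [ 0.39  0.22 -0.56  1.9   0.13  1.07 -1.79]
```

View pics/d15.png

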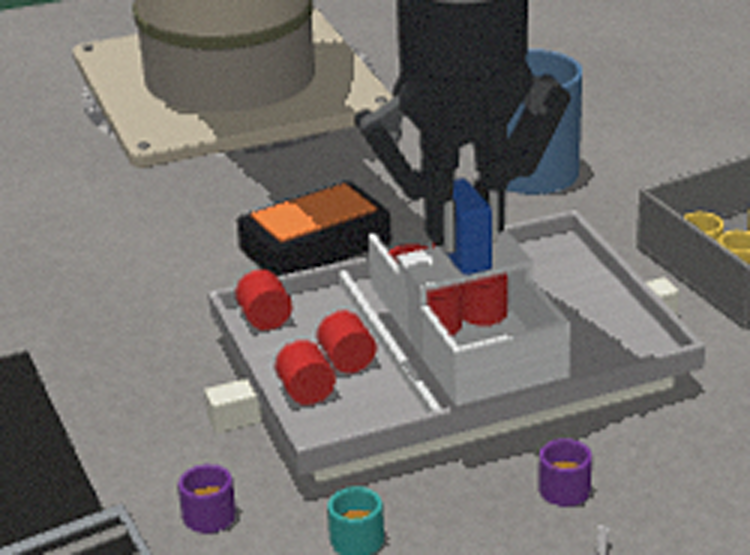

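```bash
python3 -m handwheel '[{"jaw":14,"delta_pos":[0.041,0,0],"turn":0},{"jaw":14,"delta_pos":[0.065,0,0],"turn":0},{"jaw":14,"delta_pos":[0.077,0,0],"turn":0},{"jaw":14,"delta_pos":[0.08,0,0],"turn":0},{"jaw":14,"delta_pos":[0.08,0,0],"turn":0}]' 80;python3 -c "
from h import *
st();save('scene','d16',(150,130,400,315),3);save('wrist','d17')"
```

```text
clock: 23.87
position: [0.5828, 0.014, 0.114]
ee_rot: [1.0, -0.001, 0.0, -0.0]
ft_force: [-0.5, 1.1, -3.2]
grip_width: 0.249
t 23.87 pos [0.5828 0.014  0.114 ] x [ 1.    -0.002  0.   ] y [-0.002 -1.    -0.001] z [ 0.     0.001 -1.   ] F [-0.5  1.1 -3.2] g 0.249 q [ 0.34  0.39 -0.53  1.69  0.21  1.12 -1.83]
```

View pics/d16.png

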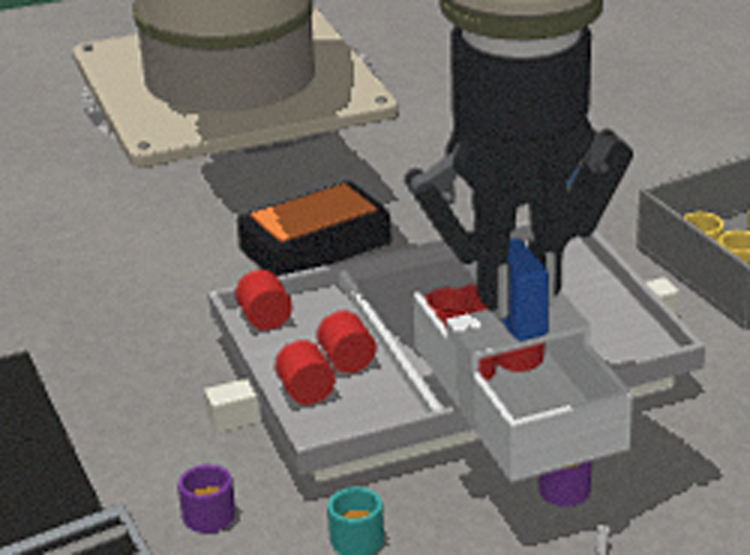

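View pics/d17.png

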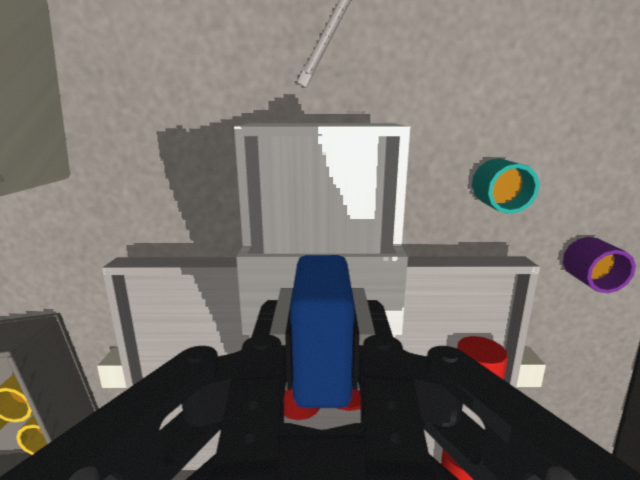

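```bash
python3 -c "
from h import *
save('top','d18',(240,200,480,380),3.3);save('scene','d19',(260,210,360,270),8)"
```

```text
(no output)
```

View pics/d18.png

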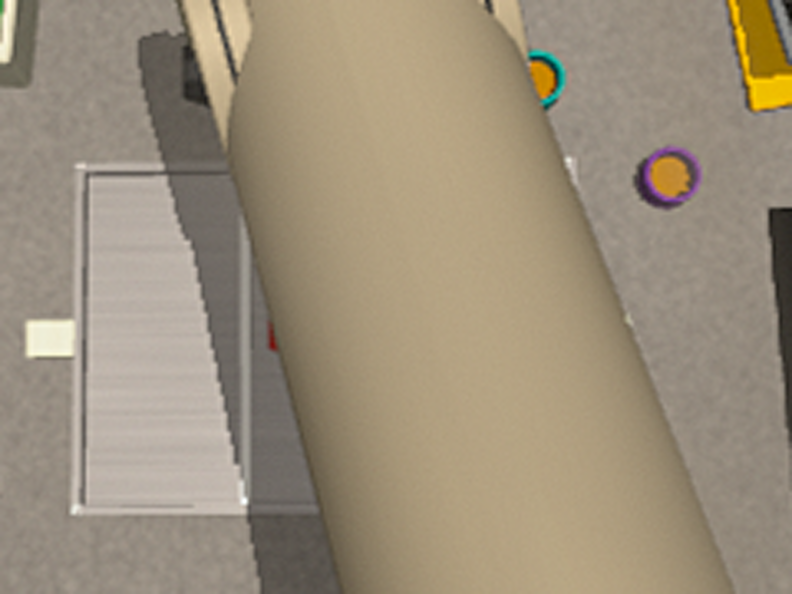

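View pics/d19.png

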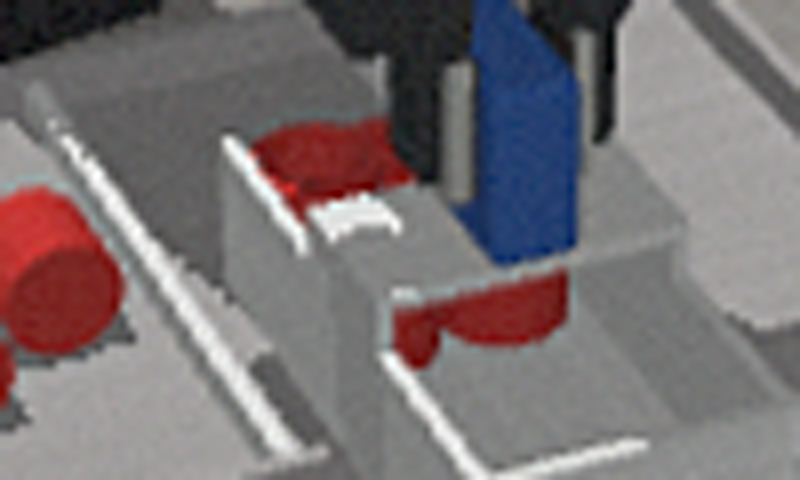

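```bash
python3 -c "
from h import *
for z in(.03,.056,.07,.085): print(z,ray('top',[(240+272/3.3,200+335/3.3)],z))
p=(260+320/8,210+150/8);print([ray('scene',[p],z)[0].round(3) for z in(.03,.05,.078,.09)])
p=(260+510/8,210+340/8);print([ray('scene',[p],z)[0].round(3) for z in(.05,.078,.09)])
"
```

```text
0.03 [[0.46976345 0.04376252 0.03      ]]
0.056 [[0.4679101  0.04270531 0.056     ]]
0.07 [[0.46691214 0.04213604 0.07      ]]
0.085 [[0.46584289 0.04152611 0.085     ]]
[array([0.439, 0.03 , 0.03 ]), array([0.467, 0.019, 0.05 ]), array([0.508, 0.003, 0.078]), array([ 0.525, -0.004,  0.09 ])]
[array([0.561, 0.028, 0.05 ]), array([0.597, 0.012, 0.078]), array([0.612, 0.005, 0.09 ])]
```

```bash
python3 -m handwheel '[{"jaw":14,"delta_pos":[0,0,-0.008],"turn":0},{"jaw":14,"delta_pos":[0,0,-0.02],"turn":0},{"jaw":14,"delta_pos":[0,0,-0.032],"turn":0},{"jaw":14,"delta_pos":[0,0,-0.042],"turn":0},{"jaw":14,"delta_pos":[0,0,-0.048],"turn":0},{"jaw":14,"delta_pos":[0,0,-0.05],"turn":0},{"jaw":14,"delta_pos":[0,0,-0.05],"turn":0}]' 80;python3 -c "
from h import *
st();save('scene','d20',(150,130,400,315),3)"
```

```text
clock: 24.65
position: [0.5825, 0.0139, 0.1647]
ee_rot: [1.0, -0.001, 0.001, 0.0]
ft_force: [0.6, 0.4, -3.6]
grip_width: 0.249
t 24.65 pos [0.5825 0.0139 0.1647] x [ 1.    -0.002  0.001] y [-0.002 -1.     0.   ] z [ 0.001 -0.    -1.   ] F [ 0.6  0.4 -3.6] g 0.249 q [ 0.35  0.33 -0.54  1.64  0.18  1.22 -1.81]
```

View pics/d20.png

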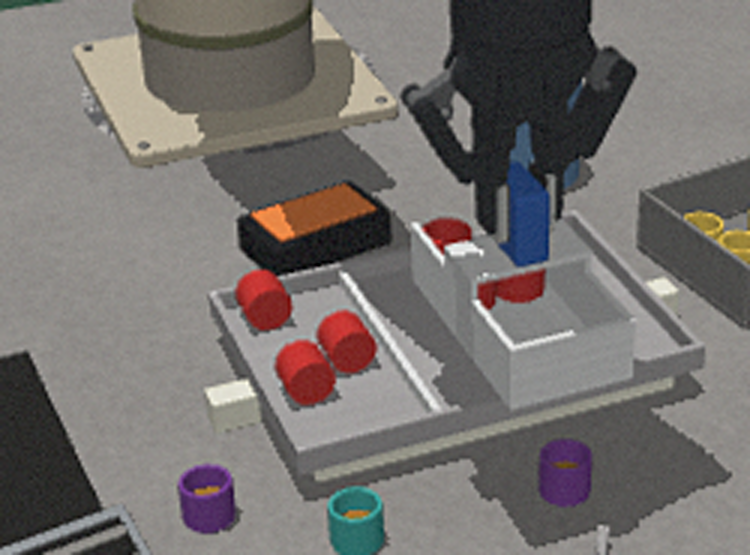

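```bash
python3 -m handwheel '[{"jaw":14,"delta_pos":[0,0,0.008],"turn":0},{"jaw":14,"delta_pos":[0,0,0.02],"turn":0},{"jaw":14,"delta_pos":[0,0,0.032],"turn":0},{"jaw":14,"delta_pos":[0,0,0.042],"turn":0},{"jaw":14,"delta_pos":[0,0,0.048],"turn":0},{"jaw":14,"delta_pos":[0,0,0.05],"turn":0},{"jaw":14,"delta_pos":[0,0,0.05],"turn":0}]' 80; python3 -m handwheel '[{"jaw":14,"delta_pos":[0.03,0,0],"turn":0},{"jaw":14,"delta_pos":[0.04,0,0],"turn":0},{"jaw":14,"delta_pos":[0.043,0,0],"turn":0},{"jaw":14,"delta_pos":[0.043,0,0],"turn":0}]' 80;  python3 -c "
from h import *
st();save('scene','d21',(150,130,400,315),3)"
```

```text
clock: 25.28
position: [0.5818, 0.0139, 0.113]
ee_rot: [1.0, -0.001, -0.001, -0.0]
ft_force: [-0.9, -1.2, -3.4]
grip_width: 0.244
clock: 25.62
position: [0.6257, 0.014, 0.1141]
ee_rot: [1.0, -0.001, 0.0, -0.0]
ft_force: [-0.3, 0.3, -3.7]
grip_width: 0.244
t 25.62 pos [0.6257 0.014  0.1141] x [ 1.    -0.002  0.001] y [-0.002 -1.    -0.   ] z [ 0.001  0.    -1.   ] F [-0.3  0.3 -3.7] g 0.244 q [ 0.3   0.47 -0.52  1.57  0.25  1.16 -1.84]
```

View pics/d21.png

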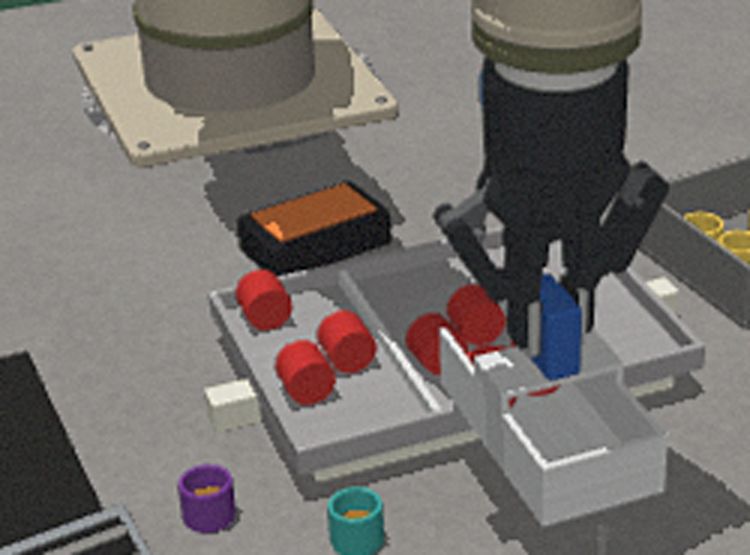

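```bash
python3 -m handwheel '[{"jaw":14,"delta_pos":[0,0,-0.008],"turn":0},{"jaw":14,"delta_pos":[0,0,-0.02],"turn":0},{"jaw":14,"delta_pos":[0,0,-0.032],"turn":0},{"jaw":14,"delta_pos":[0,0,-0.042],"turn":0},{"jaw":14,"delta_pos":[0,0,-0.048],"turn":0},{"jaw":14,"delta_pos":[0,0,-0.05],"turn":0}]' 80; python3 -m handwheel '[{"jaw":14,"delta_pos":[-0.003,-0.003,0],"turn":0},{"jaw":14,"delta_pos":[-0.01,-0.01,0],"turn":0},{"jaw":14,"delta_pos":[-0.02,-0.02,0],"turn":0},{"jaw":14,"delta_pos":[-0.033,-0.033,0],"turn":0},{"jaw":14,"delta_pos":[-0.047,-0.046,0],"turn":0},{"jaw":14,"delta_pos":[-0.063,-0.059,0],"turn":0},{"jaw":14,"delta_pos":[-0.079,-0.072,0],"turn":0},{"jaw":14,"delta_pos":[-0.093,-0.082,0],"turn":0},{"jaw":14,"delta_pos":[-0.104,-0.088,0],"turn":0},{"jaw":14,"delta_pos":[-0.11,-0.089,0],"turn":0}]' 80; python3 -m handwheel '[{"jaw":14,"delta_pos":[-0.003,0,0.008],"turn":0},{"jaw":14,"delta_pos":[-0.006,0,0.018],"turn":0},{"jaw":14,"delta_pos":[-0.01,0,0.03],"turn":0},{"jaw":14,"delta_pos":[-0.013,0,0.04],"turn":0},{"jaw":14,"delta_pos":[-0.015,0,0.047],"turn":0},{"jaw":14,"delta_pos":[-0.016,0,0.05],"turn":0},{"jaw":14,"delta_pos":[-0.016,0,0.05],"turn":0}]' 80; python3 -c "
from h import *
st();save('scene','d22',(150,130,400,315),3);save('top','d23',(240,200,480,380),3.3)"
```

```text
clock: 26.17
position: [0.6259, 0.0139, 0.1661]
ee_rot: [1.0, -0.001, 0.001, 0.0]
ft_force: [0.3, 0.3, -3.3]
grip_width: 0.248
clock: 27.0
position: [0.5133, 0.1047, 0.1635]
ee_rot: [1.0, 0.0, -0.0, 0.0]
ft_force: [-0.1, 0.1, -2.7]
grip_width: 0.248
clock: 27.58
position: [0.4988, 0.1027, 0.1128]
ee_rot: [1.0, -0.001, -0.001, 0.0]
ft_force: [0.6, -0.7, -2.5]
grip_width: 0.244
t 27.58 pos [0.4988 0.1027 0.1128] x [ 1.    -0.002 -0.002] y [-0.002 -1.     0.   ] z [-0.002 -0.    -1.   ] F [ 0.6 -0.7 -2.5] g 0.244 q [ 0.26  0.24 -0.61  1.88  0.16  1.07 -1.99]
```

View pics/d22.png

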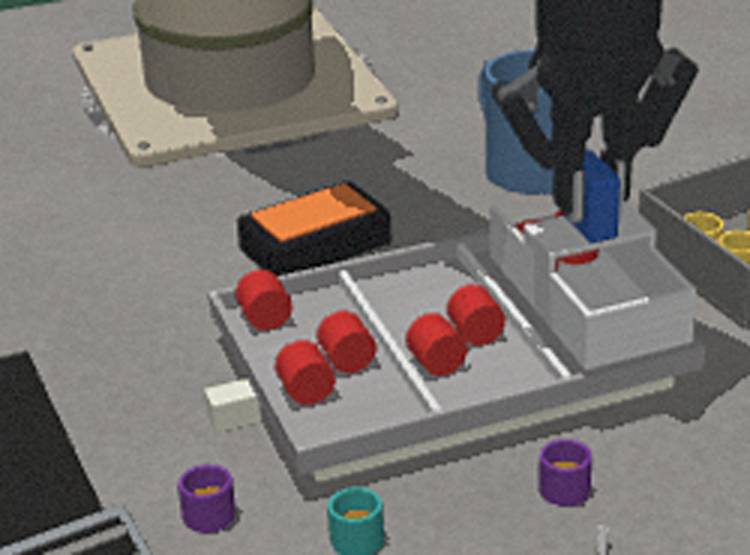

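View pics/d23.png

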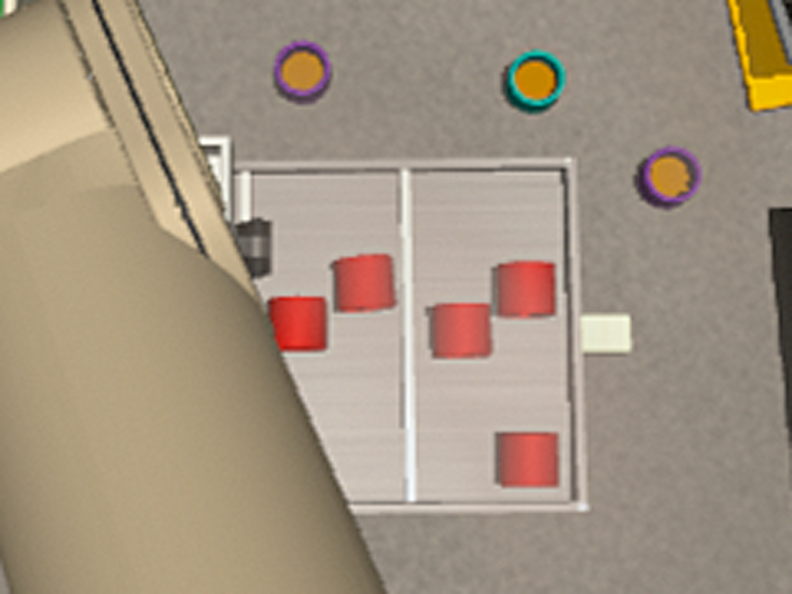

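```bash
python3 -m handwheel '[{"jaw":14,"delta_pos":[0.041,0,0],"turn":0},{"jaw":14,"delta_pos":[0.065,0,0],"turn":0},{"jaw":14,"delta_pos":[0.077,0,0],"turn":0},{"jaw":14,"delta_pos":[0.08,0,0],"turn":0},{"jaw":14,"delta_pos":[0.08,0,0],"turn":0}]' 80;python3 -c "
from h import *
st();save('scene','d24',(150,130,400,315),3)"
```

```text
clock: 28.1
position: [0.5799, 0.103, 0.114]
ee_rot: [1.0, -0.001, 0.0, -0.0]
ft_force: [0.3, -0.3, -3.3]
grip_width: 0.243
t 28.10 pos [0.5799 0.103  0.114 ] x [ 1.    -0.002  0.   ] y [-0.002 -1.    -0.001] z [ 0.     0.001 -1.   ] F [ 0.3 -0.3 -3.3] g 0.243 q [ 0.21  0.41 -0.57  1.67  0.24  1.13 -2.  ]
```

View pics/d24.png

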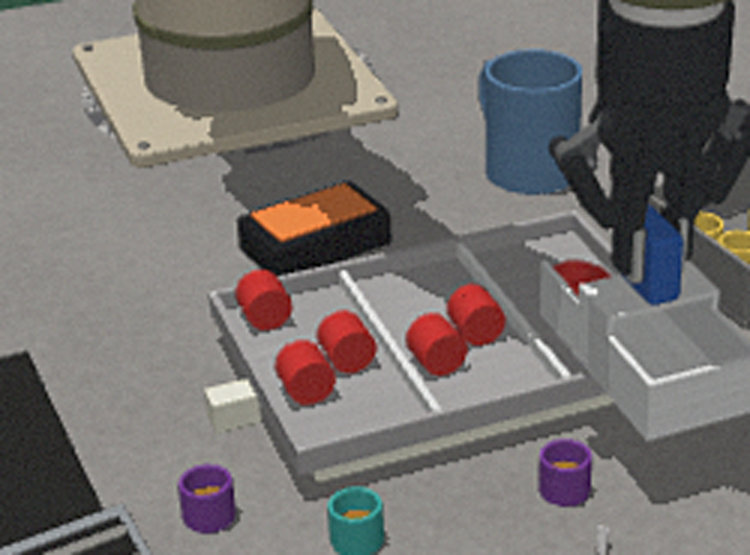

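```bash
python3 -m handwheel '[{"jaw":14,"delta_pos":[-0.003,0,0],"turn":0},{"jaw":14,"delta_pos":[-0.008,0,0],"turn":0},{"jaw":14,"delta_pos":[-0.014,0,0],"turn":0},{"jaw":14,"delta_pos":[-0.02,0,0],"turn":0},{"jaw":14,"delta_pos":[-0.026,0,0],"turn":0},{"jaw":14,"delta_pos":[-0.032,0,0],"turn":0},{"jaw":14,"delta_pos":[-0.037,0,0],"turn":0},{"jaw":14,"delta_pos":[-0.04,0,0],"turn":0},{"jaw":14,"delta_pos":[-0.041,0,0],"turn":0},{"jaw":14,"delta_pos":[-0.041,0,0],"turn":0}]' 80; python3 -m handwheel '[{"jaw":14,"delta_pos":[0.041,0,0],"turn":0},{"jaw":14,"delta_pos":[0.065,0,0],"turn":0},{"jaw":14,"delta_pos":[0.077,0,0],"turn":0},{"jaw":14,"delta_pos":[0.08,0,0],"turn":0},{"jaw":14,"delta_pos":[0.08,0,0],"turn":0}]' 80;python3 -c "
from h import *
st();save('scene','d25',(150,130,400,315),3)"
```

```text
clock: 28.98
position: [0.5382, 0.1029, 0.114]
ee_rot: [1.0, -0.001, 0.0, 0.0]
ft_force: [0.4, 0.1, -3.2]
grip_width: 0.244
clock: 29.4
position: [0.6186, 0.1029, 0.1133]
ee_rot: [1.0, -0.001, -0.0, -0.0]
ft_force: [-0.3, -0.3, -2.4]
grip_width: 0.247
t 29.40 pos [0.6186 0.1029 0.1133] x [ 1.    -0.002 -0.001] y [-0.002 -1.    -0.   ] z [-0.001  0.    -1.   ] F [-0.3 -0.3 -2.4] g 0.247 q [ 0.19  0.48 -0.56  1.57  0.27  1.17 -2.  ]
```

View pics/d25.png

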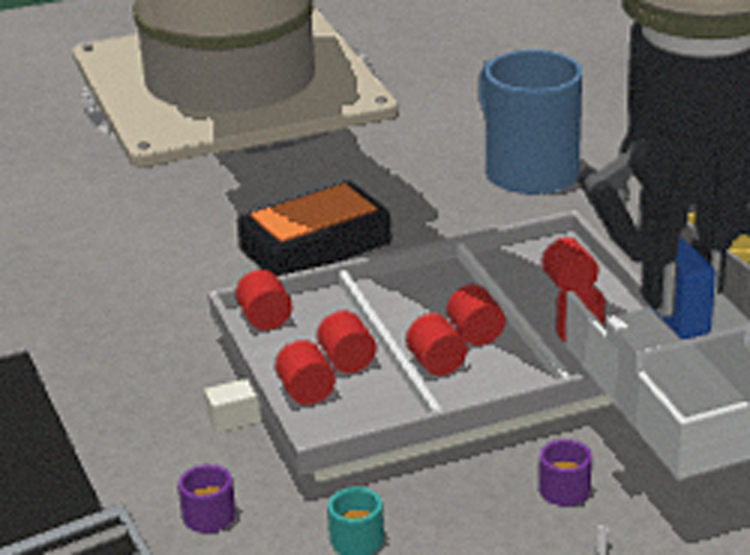

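```bash
python3 -m handwheel '[{"jaw":14,"delta_pos":[0.02,0,0],"turn":0},{"jaw":14,"delta_pos":[0.03,0,0],"turn":0},{"jaw":14,"delta_pos":[0.035,0,0],"turn":0},{"jaw":14,"delta_pos":[0.035,0,0],"turn":0}]' 80;python3 -c "
from h import *
st();save('scene','d26',(150,130,400,315),3)"
```

```text
clock: 29.78
position: [0.6532, 0.1028, 0.1138]
ee_rot: [1.0, -0.001, -0.0, -0.0]
ft_force: [1.0, -0.7, -3.1]
grip_width: 0.244
t 29.78 pos [0.6532 0.1028 0.1138] x [ 1.    -0.002 -0.   ] y [-0.002 -1.    -0.   ] z [-0.  0. -1.] F [ 1.  -0.7 -3.1] g 0.244 q [ 0.16  0.55 -0.54  1.47  0.29  1.2  -1.99]
```

View pics/d26.png

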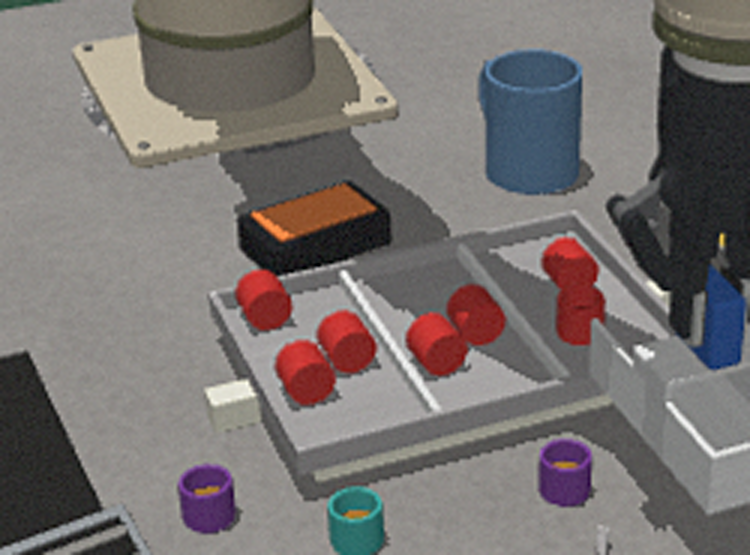

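```bash
python3 -m handwheel '[{"jaw":14,"delta_pos":[0.005,0,-0.01],"turn":0},{"jaw":14,"delta_pos":[0.01,0,-0.03],"turn":0},{"jaw":14,"delta_pos":[0.01,0,-0.05],"turn":0},{"jaw":14,"delta_pos":[0.01,0,-0.07],"turn":0},{"jaw":14,"delta_pos":[0.01,0,-0.08],"turn":0},{"jaw":14,"delta_pos":[0.01,0.03,-0.08],"turn":0},{"jaw":14,"delta_pos":[0.01,0.06,-0.08],"turn":0},{"jaw":14,"delta_pos":[0.01,0.09,-0.08],"turn":0},{"jaw":14,"delta_pos":[0.01,0.12,-0.08],"turn":0},{"jaw":14,"delta_pos":[0.01,0.15,-0.08],"turn":0}]' 80;python3 -c "
from h import *
st();save('scene','d27',(150,130,400,315),3);save('top','d28',(240,200,480,380),3.3);save('wrist','d29')"
```

```text
clock: 30.67
position: [0.6625, -0.0486, 0.1942]
ee_rot: [1.0, -0.001, -0.0, 0.0]
ft_force: [1.1, 0.0, -2.2]
grip_width: 0.245
t 30.67 pos [ 0.6625 -0.0486  0.1942] x [ 1.    -0.001 -0.   ] y [-0.001 -1.     0.   ] z [-0. -0. -1.] F [ 1.1  0.  -2.2] g 0.245 q [ 0.37  0.49 -0.51  1.37  0.24  1.34 -1.72]
```

View pics/d27.png

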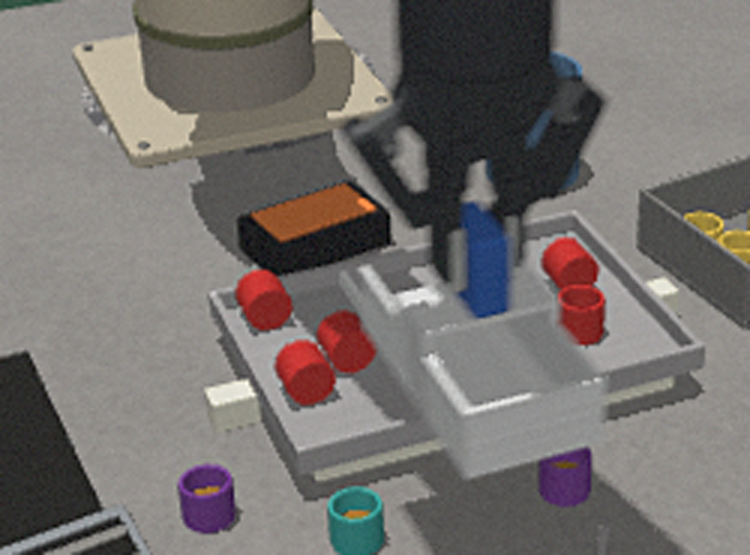

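View pics/d28.png

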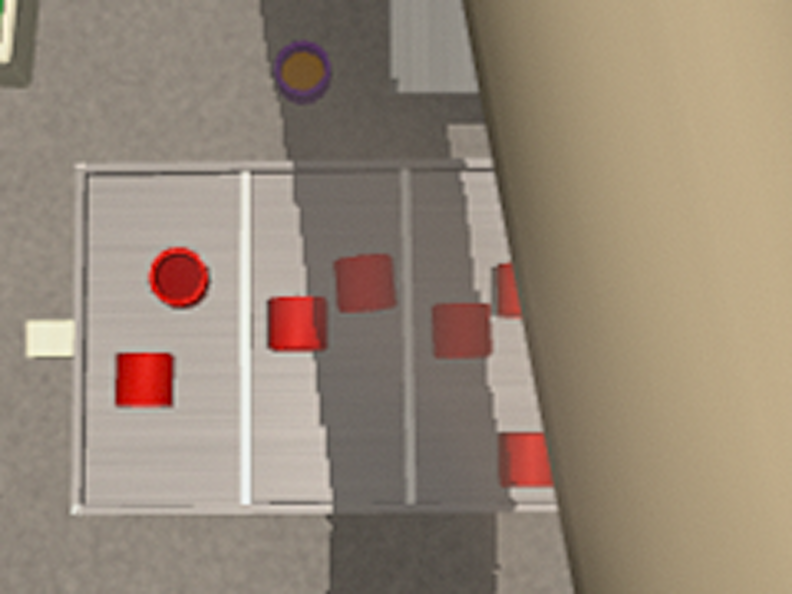

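View pics/d29.png

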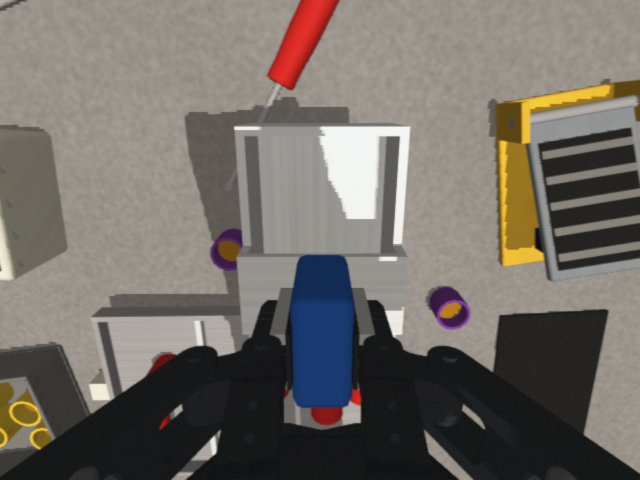

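```bash
python3 -c "
from h import *
im=save('top','e1',(420,130,600,390),2.3);st()
c=calibration('wrist');im=camera('wrist')
g=im.max(2)
m=((g<60)*255).astype('uint8');m[:300]=0;m[:,:488]=0;m[:,612:]=0
" 
```

```text
t 30.87 pos [ 0.6627 -0.0484  0.194 ] x [ 1.    -0.004 -0.   ] y [-0.004 -1.     0.   ] z [-0. -0. -1.] F [-0.3  0.8 -2.5] g 0.244 q [ 0.37  0.49 -0.51  1.37  0.24  1.34 -1.72]
```

View pics/e1.png

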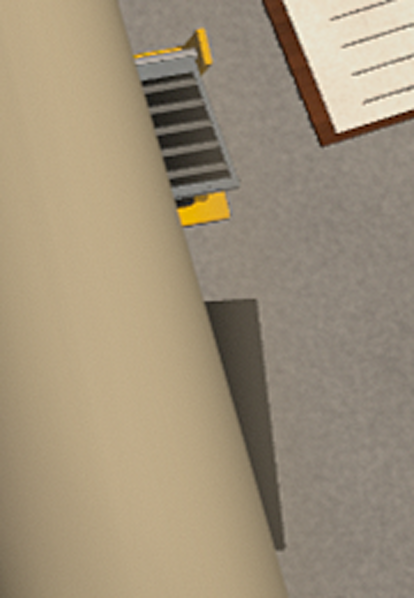

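```bash
python3 -m handwheel '[{"jaw":14,"delta_pos":[-0.03,0.02,0],"turn":-0.005},{"jaw":14,"delta_pos":[-0.06,0.04,0],"turn":-0.01},{"jaw":14,"delta_pos":[-0.09,0.06,0],"turn":-0.0194},{"jaw":14,"delta_pos":[-0.12,0.08,0],"turn":-0.0194},{"jaw":14,"delta_pos":[-0.15,0.1,0],"turn":-0.0194},{"jaw":14,"delta_pos":[-0.175,0.12,0],"turn":-0.0194},{"jaw":14,"delta_pos":[-0.2,0.135,0],"turn":-0.0194},{"jaw":14,"delta_pos":[-0.217,0.15,0],"turn":-0.0194},{"jaw":14,"delta_pos":[-0.217,0.15,0],"turn":-0.0194},{"jaw":14,"delta_pos":[-0.217,0.15,0],"turn":-0.0194}]' 80;python3 -c "
from h import *
st();c=calibration('wrist');np.save('cw.npy',c,allow_pickle=True);save('wrist','e2');save('top','e3',(420,130,600,390),2.3)"
```

```text
clock: 31.75
position: [0.4455, -0.1965, 0.1943]
ee_rot: [1.0, 0.03, 0.0, 0.0]
ft_force: [-0.3, -0.0, -2.8]
grip_width: 0.244
t 31.75 pos [ 0.4455 -0.1965  0.1943] x [0.998 0.059 0.   ] y [ 0.059 -0.998  0.001] z [ 0.001 -0.001 -1.   ] F [-0.3 -0.  -2.8] g 0.244 q [ 0.77  0.08 -0.47  1.85  0.04  1.22 -1.22]
```

View pics/e2.png

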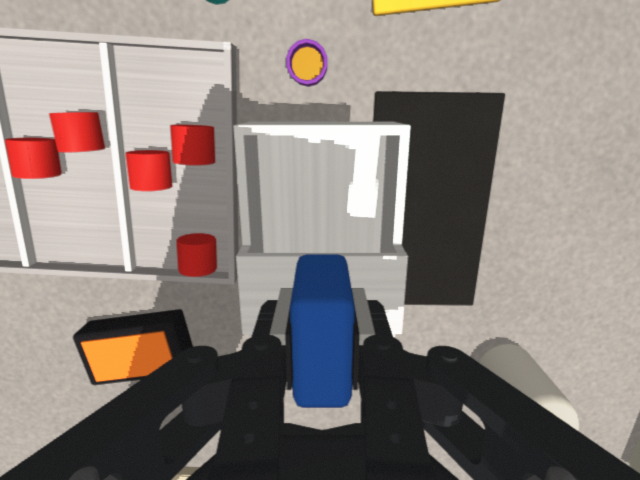

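View pics/e3.png

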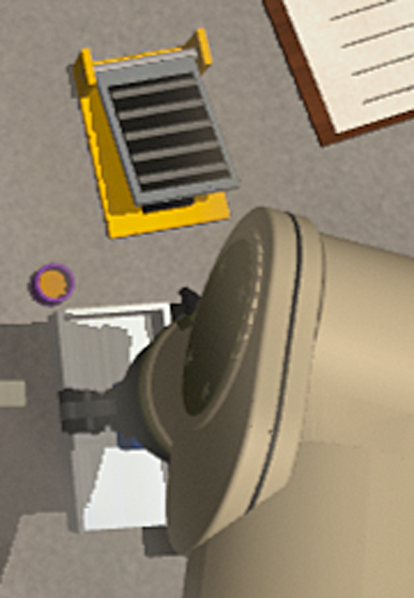

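```bash
python3 -c "
from h import *
c=np.load('cw.npy',allow_pickle=True).item()
m=ray('wrist',[(504,94),(473,305),(376,92)],.004,c);print(m.round(4))
a,b=m[0],m[1];d=(a-b);print(np.linalg.norm(d),np.degrees(np.arctan2(d[1],d[0])))
u=d/np.linalg.norm(d);n=np.array([-u[1],u[0],0]);print((a+b)/2+n*.055)
go([.446,-.2945,.194])
"
```

```text
[[ 0.5474 -0.3422  0.004 ]
 [ 0.35   -0.3529  0.004 ]
 [ 0.5425 -0.2353  0.004 ]]
0.19774817623761007 3.1162747264317083
[ 0.44569999 -0.29265493  0.004     ]
shift [-0.0068  0.099   0.0002]
```

```bash
python3 -m handwheel '[{"jaw":14,"delta_pos":[-0.004,0.03,0],"turn":0},{"jaw":14,"delta_pos":[-0.004,0.06,0],"turn":0},{"jaw":14,"delta_pos":[-0.004,0.085,0],"turn":0},{"jaw":14,"delta_pos":[-0.004,0.097,0.02],"turn":0},{"jaw":14,"delta_pos":[-0.004,0.097,0.05],"turn":0},{"jaw":14,"delta_pos":[-0.004,0.097,0.08],"turn":0},{"jaw":14,"delta_pos":[-0.004,0.097,0.1],"turn":0},{"jaw":14,"delta_pos":[-0.004,0.097,0.112],"turn":0},{"jaw":14,"delta_pos":[-0.004,0.097,0.112],"turn":0},{"jaw":14,"delta_pos":[-0.004,0.097,0.112],"turn":0}]' 80;python3 -c "
from h import *
st();c=calibration('wrist');np.save('cw.npy',c,allow_pickle=True);save('wrist','e4');save('scene','e5',(60,150,300,330),3.3)"
```

```text
clock: 32.68
position: [0.4484, -0.2932, 0.0822]
ee_rot: [1.0, 0.03, 0.0, -0.0]
ft_force: [0.1, -0.5, -2.9]
grip_width: 0.25
t 32.68 pos [ 0.4484 -0.2932  0.0822] x [0.998 0.061 0.   ] y [ 0.061 -0.998 -0.   ] z [ 0.  0. -1.] F [ 0.1 -0.5 -2.9] g 0.25 q [ 0.83  0.3  -0.38  1.85  0.13  1.01 -1.12]
```

View pics/e4.png

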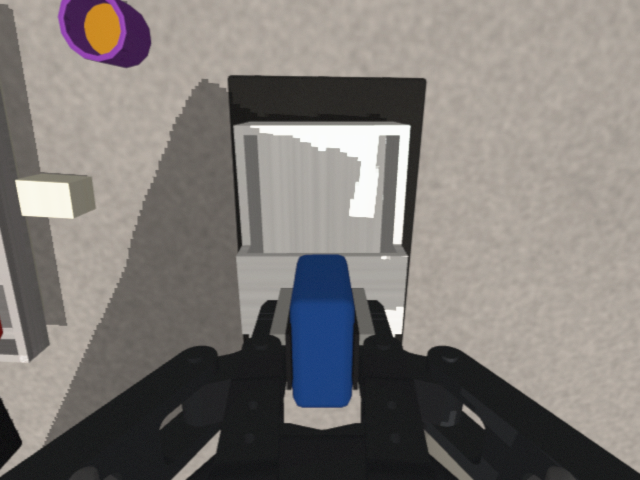

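View pics/e5.png

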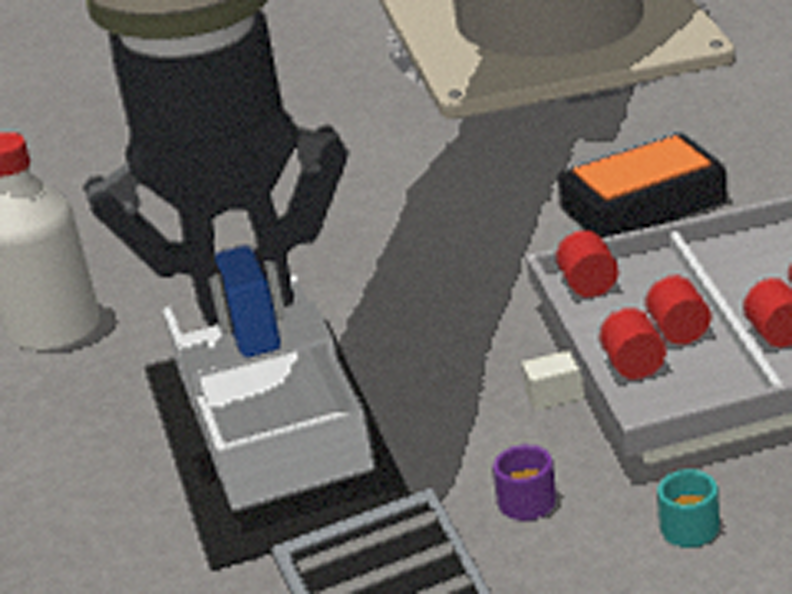

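```bash
python3 -c "
from h import *
c=np.load('cw.npy',allow_pickle=True).item()
m=ray('wrist',[(230,77),(425,79)],.004,c);s=ray('wrist',[(235,124),(410,124)],.056,c);print(m.round(4),s.round(4))
import numpy as np
for p in(m,s):
  d=p[0]-p[1];print(np.linalg.norm(d),np.degrees(np.arctan2(d[1],d[0]))-90)
def ctr(p,L):
  d=p[0]-p[1];d/=np.linalg.norm(d);u=np.array([d[1],-d[0],0]);return p.mean(0)-u*L
print(ctr(m,.1),ctr(s,.075))
"
```

```text
[[ 0.542  -0.2362  0.004 ]
 [ 0.5476 -0.3429  0.004 ]] [[ 0.5197 -0.2502  0.056 ]
 [ 0.5244 -0.3261  0.056 ]]
0.10682416202868561 3.0113734882622367
0.07601579258063908 3.560494489305171
[ 0.44496234 -0.29481478  0.004     ] [ 0.44722901 -0.29282199  0.056     ]
```

```bash
python3 -m handwheel '[{"jaw":14,"delta_pos":[-0.002,0.001,0.004],"turn":0},{"jaw":14,"delta_pos":[-0.002,0.001,0.008],"turn":0},{"jaw":14,"delta_pos":[-0.002,0.001,0.011],"turn":0},{"jaw":14,"delta_pos":[-0.002,0.001,0.0125],"turn":0},{"jaw":14,"delta_pos":[-0.002,0.001,0.0125],"turn":0},{"jaw":14,"delta_pos":[-0.002,0.001,0.0125],"turn":0}]' 80;python3 -c "
from h import *
st()"
```

```text
clock: 33.28
position: [0.4464, -0.2953, 0.0702]
ee_rot: [1.0, 0.03, 0.001, 0.0]
ft_force: [1.5, 0.1, 4.1]
grip_width: 0.245
t 33.28 pos [ 0.4464 -0.2953  0.0702] x [0.998 0.059 0.001] y [ 0.059 -0.998  0.001] z [ 0.002 -0.001 -1.   ] F [1.5 0.1 4.1] g 0.245 q [ 0.83  0.31 -0.38  1.86  0.14  0.99 -1.12]
```

Contact with the mat; release and lift straight up.

```bash
python3 -m handwheel '[{"jaw":40,"delta_pos":[0,0,0],"turn":0},{"jaw":60,"delta_pos":[0,0,0],"turn":0},{"jaw":60,"delta_pos":[0,0,0],"turn":0},{"jaw":60,"delta_pos":[0,0,0],"turn":0},{"jaw":60,"delta_pos":[0,0,-0.02],"turn":0},{"jaw":60,"delta_pos":[0,0,-0.06],"turn":0},{"jaw":60,"delta_pos":[0,0,-0.1],"turn":0},{"jaw":60,"delta_pos":[0,0,-0.14],"turn":0},{"jaw":60,"delta_pos":[0,0,-0.15],"turn":0},{"jaw":60,"delta_pos":[0,0,-0.15],"turn":0}]' 40;python3 -c "
from h import *
st();c=calibration('wrist');np.save('cw.npy',c,allow_pickle=True);save('wrist','e6');save('scene','e7',(80,200,280,420),2.7);save('top','e8',(420,130,600,390),2.3)"
```

```text
clock: 34.12
position: [0.4472, -0.296, 0.2233]
ee_rot: [1.0, 0.029, 0.003, 0.002]
ft_force: [0.3, -0.2, -0.9]
grip_width: 0.704
t 34.12 pos [ 0.4472 -0.296   0.2233] x [0.998 0.059 0.005] y [ 0.059 -0.998  0.004] z [ 0.005 -0.004 -1.   ] F [ 0.3 -0.2 -0.9] g 0.704 q [ 0.85  0.16 -0.39  1.7   0.07  1.29 -1.06]
```

View pics/e6.png

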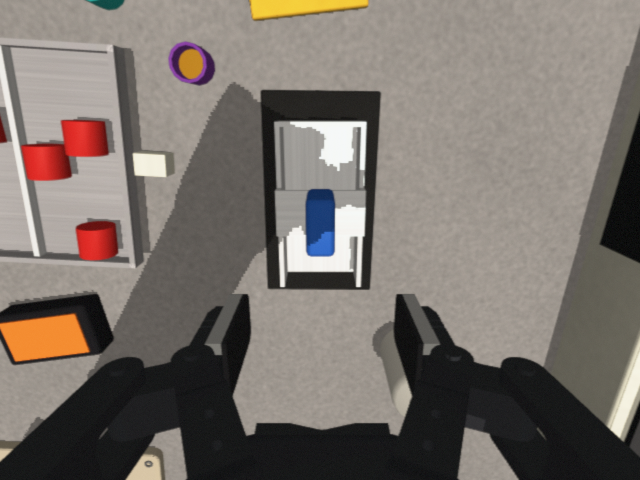

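View pics/e7.png

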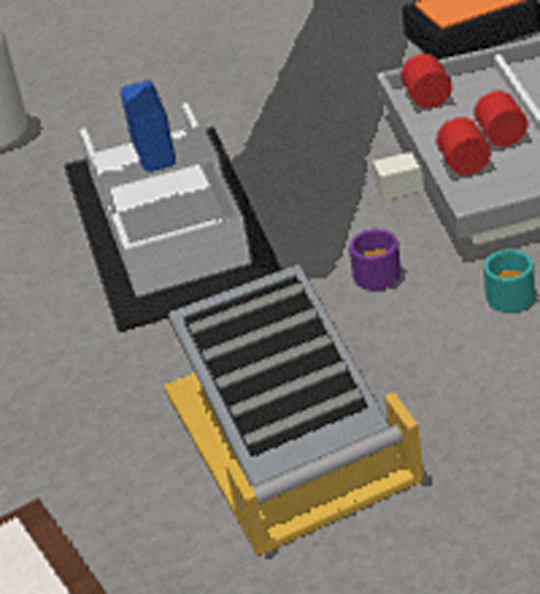

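View pics/e8.png

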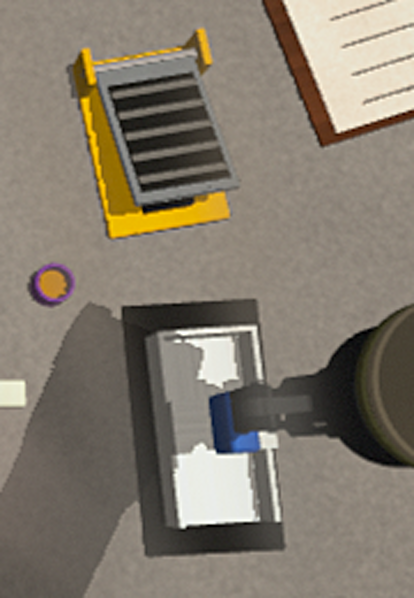

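```bash
python3 -c "
from h import *
f=lambda l:[(420+x/2.3,130+y/2.3) for x,y in l]
fe=ray('top',f([(137,206),(240,187)]),.066);hg=ray('top',f([(97,72),(192,60)]),.036)
b=ray('top',f([(110,239),(230,218)]),.01)
print(fe.round(4),hg.round(4),b.round(4))
print(np.linalg.norm(fe[0]-fe[1]),np.linalg.norm(hg[0]-hg[1]),np.linalg.norm(b[0]-b[1]))
v=hg.mean(0)-fe.mean(0);print(np.linalg.norm(v[:2]),np.degrees(np.arctan2(v[1],v[0])))
for p in(fe,b): d=p[0]-p[1];print(np.degrees(np.arctan2(d[1],d[0]))-90)
# scene: free end corners and hinge rod
g=lambda l:[(80+x/2.7,200+y/2.7) for x,y in l]
print('scene fe',ray('scene',g([(170,315),(299,267)]),.066).round(4),'hinge',ray('scene',g([(255,495),(400,435)]),.03).round(4))
for a,c in(((137,206),(299,267)),((240,187),(170,315))): print(tri(f([a])[0],'top',g([c])[0],'scene').round(4))
"
```

```text
[[ 0.6105 -0.2373  0.066 ]
 [ 0.6245 -0.3168  0.066 ]] [[ 0.7284 -0.218   0.036 ]
 [ 0.7373 -0.2947  0.036 ]] [[ 0.5956 -0.2281  0.01  ]
 [ 0.6119 -0.3257  0.01  ]]
0.08074273763525604 0.07727063079906565 0.09894264119746596
0.1172196989060432 10.16663063889219
10.020726716610724
9.492491111879119
scene fe [[ 0.627  -0.3125  0.066 ]
 [ 0.6142 -0.2337  0.066 ]] hinge [[ 0.7487 -0.2944  0.03  ]
 [ 0.7373 -0.2103  0.03  ]]
[ 0.6113 -0.2355  0.0646]
[ 0.6251 -0.3146  0.0654]
```

```bash
python3 -m handwheel '[{"jaw":0,"delta_pos":[0.04,-0.003,0],"turn":0},{"jaw":0,"delta_pos":[0.08,-0.006,0],"turn":0},{"jaw":0,"delta_pos":[0.12,-0.009,0.03],"turn":0},{"jaw":0,"delta_pos":[0.16,-0.012,0.06],"turn":0},{"jaw":0,"delta_pos":[0.195,-0.0135,0.09],"turn":0},{"jaw":0,"delta_pos":[0.195,-0.0135,0.123],"turn":0},{"jaw":0,"delta_pos":[0.195,-0.0135,0.123],"turn":0},{"jaw":0,"delta_pos":[0.195,-0.0135,0.123],"turn":0}]' 40;python3 -c "
from h import *
st();save('wrist','f1');save('scene','f2',(80,200,280,420),2.7);go([.642,-.271,.062])"
```

```text
clock: 34.93
position: [0.6373, -0.2682, 0.0906]
ee_rot: [1.0, 0.03, -0.004, -0.002]
ft_force: [-0.5, -0.2, -0.2]
grip_width: 0.001
t 34.93 pos [ 0.6373 -0.2682  0.0906] x [ 0.998  0.061 -0.008] y [ 0.061 -0.998 -0.004] z [-0.008  0.004 -1.   ] F [-0.5 -0.2 -0.2] g 0.001 q [ 0.6   0.61 -0.4   1.39  0.24  1.19 -1.33]
shift [0.0031 0.0007 0.0346]
```

View pics/f1.png

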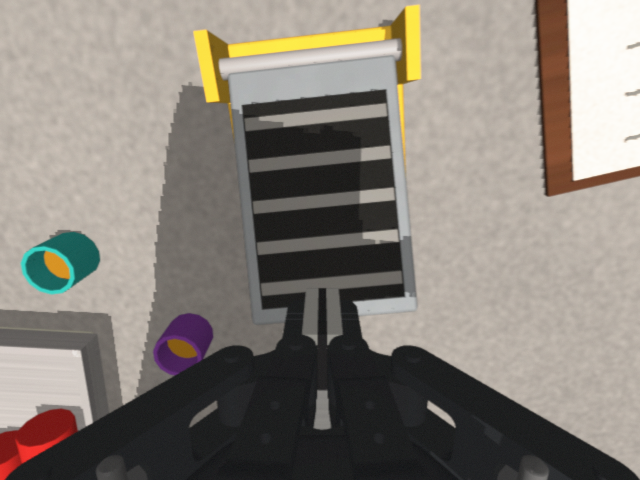

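View pics/f2.png

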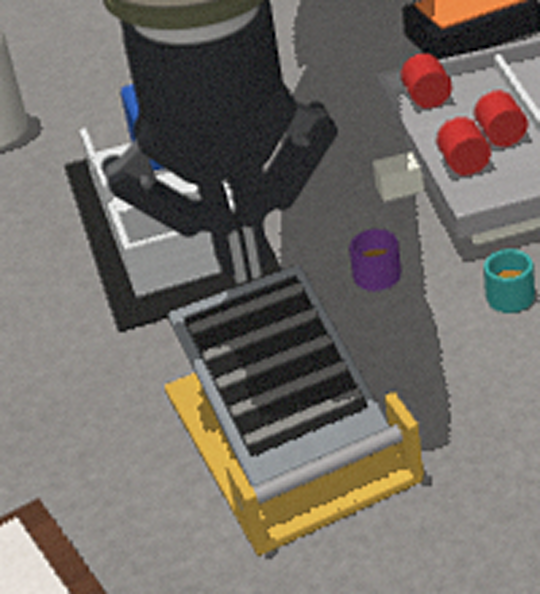

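```bash
python3 -m handwheel '[{"jaw":0,"delta_pos":[0.005,0.001,0],"turn":0},{"jaw":0,"delta_pos":[0.005,0.001,0.015],"turn":0},{"jaw":0,"delta_pos":[0.005,0.001,0.03],"turn":0},{"jaw":0,"delta_pos":[0.005,0.001,0.03],"turn":0},{"jaw":0,"delta_pos":[0.005,0.001,0.03],"turn":0}]' 40;python3 -c "
from h import *
st();go([.642,-.271,.033])"
```

```text
clock: 35.45
position: [0.6444, -0.271, 0.0663]
ee_rot: [1.0, 0.029, 0.0, 0.0]
ft_force: [0.9, 0.2, 4.3]
grip_width: -0.001
t 35.45 pos [ 0.6444 -0.271   0.0663] x [0.998 0.059 0.   ] y [ 0.059 -0.998  0.   ] z [ 0. -0. -1.] F [0.9 0.2 4.3] g -0.001 q [ 0.6   0.65 -0.39  1.4   0.25  1.15 -1.34]
shift [-0.0023 -0.0002  0.0333]
```

```bash
python3 -m handwheel '[{"jaw":0,"delta_pos":[-0.001,0,0.006],"turn":0},{"jaw":0,"delta_pos":[-0.002,0,0.012],"turn":0},{"jaw":0,"delta_pos":[-0.003,0,0.018],"turn":0},{"jaw":0,"delta_pos":[-0.003,0,0.022],"turn":0},{"jaw":0,"delta_pos":[-0.003,0,0.022],"turn":0}]' 40;python3 -c "
from h import *
st()"; python3 -m handwheel '[{"jaw":0,"delta_pos":[-0.001,0,0.003],"turn":0},{"jaw":0,"delta_pos":[-0.001,0,0.003],"turn":0}]' 40
```

```text
clock: 35.87
position: [0.6408, -0.2718, 0.0449]
ee_rot: [1.0, 0.029, -0.0, 0.0]
ft_force: [-3.9, -1.0, 8.4]
grip_width: -0.002
t 35.87 pos [ 0.6408 -0.2718  0.0449] x [ 0.998  0.058 -0.001] y [ 0.058 -0.998  0.001] z [-0.001 -0.001 -1.   ] F [-3.9 -1.   8.4] g -0.002 q [ 0.6   0.66 -0.38  1.42  0.26  1.11 -1.34]
clock: 36.03
position: [0.6405, -0.2719, 0.0428]
ee_rot: [1.0, 0.029, 0.0, 0.001]
ft_force: [-2.8, -0.0, 7.7]
grip_width: -0.0
```

```bash
python3 -m handwheel '[{"jaw":0,"delta_pos":[-0.0005,0,0.002],"turn":0},{"jaw":0,"delta_pos":[-0.0005,0,0.002],"turn":0}]' 40;python3 -m handwheel '[{"jaw":0,"delta_pos":[0,0,0.002],"turn":0},{"jaw":0,"delta_pos":[0,0,0.002],"turn":0}]' 40;python3 -m handwheel '[{"jaw":0,"delta_pos":[0,0,0.002],"turn":0},{"jaw":0,"delta_pos":[0,0,0.002],"turn":0}]' 40
```

```text
clock: 36.2
position: [0.6404, -0.2719, 0.0411]
ee_rot: [1.0, 0.029, 0.001, 0.001]
ft_force: [-1.5, -2.0, 8.6]
grip_width: -0.003
clock: 36.37
position: [0.6402, -0.2719, 0.039]
ee_rot: [1.0, 0.029, 0.0, 0.001]
ft_force: [-2.6, -1.2, 9.0]
grip_width: -0.003
clock: 36.53
position: [0.64, -0.2719, 0.037]
ee_rot: [1.0, 0.029, 0.0, 0.001]
ft_force: [-4.0, -0.6, 9.3]
grip_width: 0.0
```

```bash
python3 -m handwheel '[{"jaw":0,"delta_pos":[0,0,0.001],"turn":0},{"jaw":0,"delta_pos":[0,0,0.002],"turn":0}]' 40;python3 -m handwheel '[{"jaw":0,"delta_pos":[0,0,0.002],"turn":0},{"jaw":0,"delta_pos":[0,0,0.002],"turn":0}]' 40
```

```text
clock: 36.7
position: [0.64, -0.272, 0.0359]
ee_rot: [1.0, 0.029, 0.0, 0.001]
ft_force: [-9.8, 1.5, 20.5]
grip_width: -0.002
clock: 36.87
position: [0.64, -0.2721, 0.0357]
ee_rot: [1.0, 0.029, 0.0, 0.001]
ft_force: [-12.6, 2.4, 27.2]
grip_width: 0.003
```

```bash
python3 -c "
from h import *
save('scene','f3',(80,200,280,420),2.7);st()";python3 -m handwheel '[{"jaw":0,"delta_pos":[0,0,0],"turn":0},{"jaw":0,"delta_pos":[0,0,0],"turn":0},{"jaw":0,"delta_pos":[0,0,0],"turn":0},{"jaw":0,"delta_pos":[0,0,0],"turn":0},{"jaw":0,"delta_pos":[0,0,0],"turn":0},{"jaw":0,"delta_pos":[0,0,0],"turn":0},{"jaw":0,"delta_pos":[0,0,0],"turn":0},{"jaw":0,"delta_pos":[0,0,0],"turn":0},{"jaw":0,"delta_pos":[0,0,0],"turn":0},{"jaw":0,"delta_pos":[0,0,0],"turn":0}]' 40
```

```text
t 36.92 pos [ 0.64   -0.272   0.0357] x [0.998 0.058 0.001] y [ 0.058 -0.998  0.002] z [ 0.001 -0.002 -1.   ] F [-14.3   2.1  27.4] g -0.0 q [ 0.6   0.67 -0.38  1.43  0.27  1.09 -1.34]
clock: 37.75
position: [0.64, -0.272, 0.0356]
ee_rot: [1.0, 0.029, 0.0, 0.001]
ft_force: [-13.2, 1.7, 28.4]
grip_width: -0.0
```

View pics/f3.png

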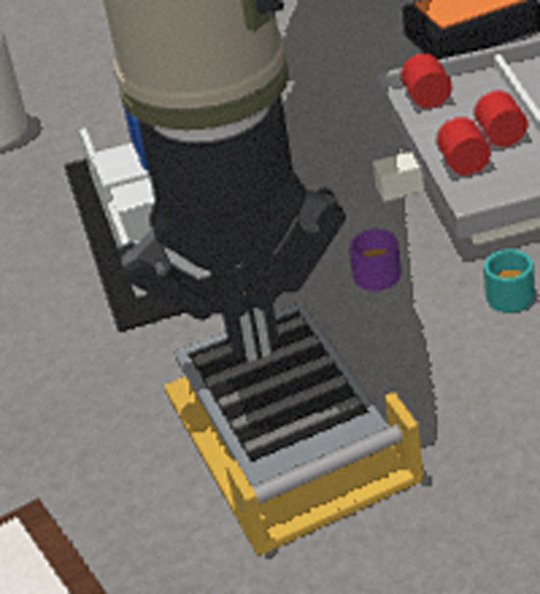

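```bash
python3 -m handwheel '[{"jaw":0,"delta_pos":[0,0,0],"turn":0},{"jaw":0,"delta_pos":[0,0,-0.008],"turn":0},{"jaw":0,"delta_pos":[0,0,-0.018],"turn":0},{"jaw":0,"delta_pos":[0,0,-0.028],"turn":0},{"jaw":0,"delta_pos":[0,0,-0.05],"turn":0},{"jaw":0,"delta_pos":[0,0,-0.09],"turn":0},{"jaw":0,"delta_pos":[0,0,-0.13],"turn":0},{"jaw":0,"delta_pos":[0,0,-0.17],"turn":0},{"jaw":0,"delta_pos":[0,0,-0.2],"turn":0},{"jaw":0,"delta_pos":[0,0,-0.2],"turn":0}]' 40;  python3 -m handwheel '[{"jaw":0,"delta_pos":[-0.04,0.04,0],"turn":0},{"jaw":0,"delta_pos":[-0.08,0.08,0],"turn":0},{"jaw":0,"delta_pos":[-0.12,0.12,0],"turn":0},{"jaw":0,"delta_pos":[-0.14,0.16,0],"turn":0},{"jaw":0,"delta_pos":[-0.14,0.2,0],"turn":0},{"jaw":0,"delta_pos":[-0.14,0.2,0],"turn":0},{"jaw":0,"delta_pos":[-0.14,0.2,0],"turn":0}]'; python3 -c "
from h import *
st();save('top','g1');save('scene','g2')"
```

```text
clock: 38.58
position: [0.6421, -0.2715, 0.2399]
ee_rot: [1.0, 0.029, 0.005, 0.002]
ft_force: [1.2, 0.2, 0.9]
grip_width: -0.0
clock: 39.17
position: [0.5052, -0.4885, 0.2304]
ee_rot: [1.0, 0.024, -0.002, 0.002]
ft_force: [-1.1, -1.5, 0.4]
grip_width: 0.001
t 39.17 pos [ 0.5052 -0.4885  0.2304] x [ 0.999  0.048 -0.005] y [ 0.048 -0.999  0.004] z [-0.005 -0.004 -1.   ] F [-1.1 -1.5  0.4] g 0.001 q [ 0.91  0.53 -0.33  1.21  0.17  1.43 -0.92]
```

View pics/g1.png

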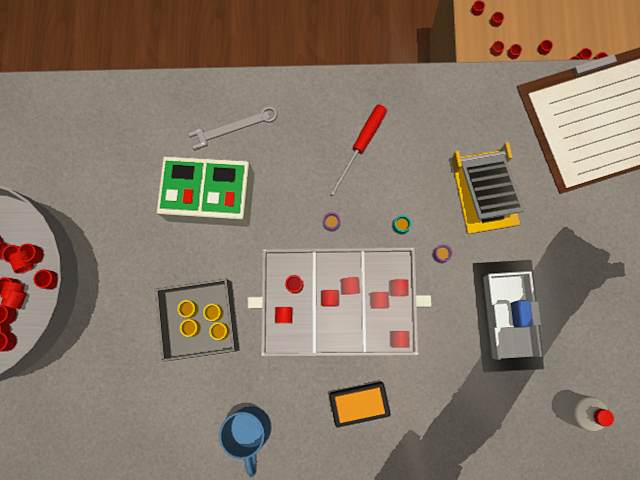

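View pics/g2.png

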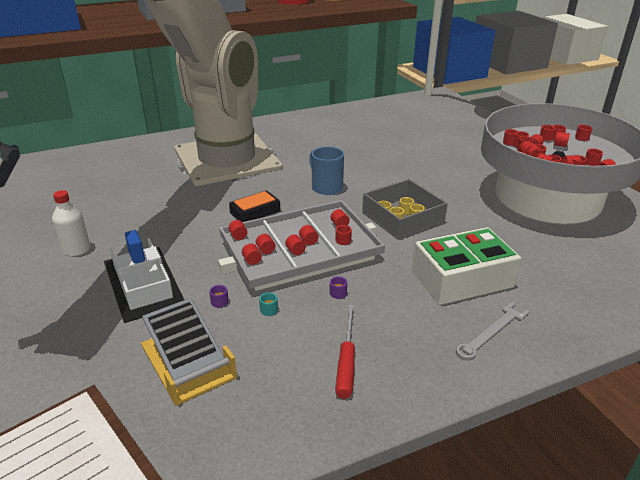

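```bash
python3 -c "
from h import *
im=save('top','g3',(460,250,560,380),4.6)
a=camera('top');b,_=blobs(a,'blue',(500,290,560,350));s=camera('scene');b2,_=blobs(s,'blue',(100,220,160,280));print(b,b2);print(tri(b[0][0],'top',b2[0][0],'scene'))"
```

```text
[(array([521. , 312.3]), array([511, 300,  20,  27, 367], dtype=int32))] [(array([134.6, 246.4]), array([125, 231,  20,  32, 422], dtype=int32))]
[ 0.44574829 -0.2947391   0.08031124]
```

View pics/g3.png

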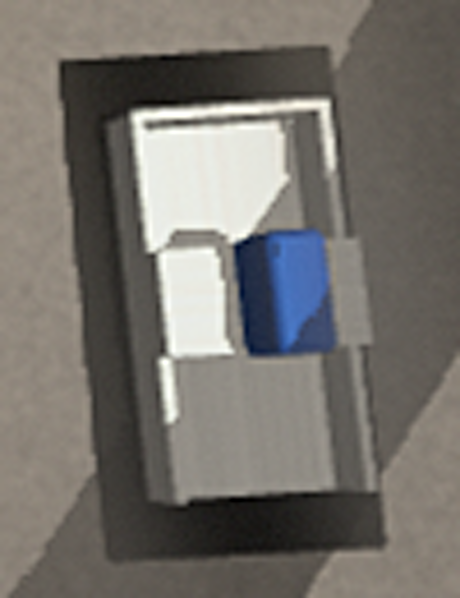

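Shaker handle at (0.446, -0.295), which matches the mat centre (0.445, -0.294). It is empty and lies along the mat.

```bash
python3 -c "
from workcell import *
print(hand_in())"
```

```text
the job is handed in; nothing more can be done
None
```

The feeder is changed over and the job is handed in, at about 39 s of the 210 s allowed.

- **Yellow caps:** all four that were in the pan are in the grey tub.
- **Red caps:** I shook out all seven by horizontal strokes. They lie in a single layer, 3 in the right bay, 2 in the middle and 2 in the left; one stands and the rest lie on their sides. No cap needed moving by hand.
- **Shaker:** it is empty, upright and along the mat. The last measurement puts it within about 2 mm of the mat's centre and about 1° of its direction.
- **Treadle:** I pressed it until the force rose to about 27 N at its stop, held it for about 1.1 s, and it sprang back up.
- **Left alone:** the screwdriver and the purple and turquoise look-alikes are where they were.

No final check failed. One check disagreed with itself midway. At the middle bay only one cap of the pair fell at first, and the lifted view showed the other still in the shaker. A short extra stroke dropped it. The treadle also moved about 30 mm from first touch to its stop, slightly more than the 23 to 28 mm given. The sharp rise in force and the picture both showed it fully down.

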